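# Unstack a finished display set onto its drying boards

## Task

Take the stack apart and set each piece gently, upright as it stood, on its own place: the ring cone on the green round board, the dark square riser on the yellow square board, the white oblong riser on the blue oblong board, and the sanding block from the bottom on the black rubber mat. Each must lie inside the coloured inlay, the risers and the block turned to line up with it. Let nothing fall, and leave the tub of dowels and the tape roll where they are.

Things in the scene. Friction and masses are not known exactly. Their poses are not given: they have to be found in the camera images.
- cone_center (a point): small cream cast ring-display cone, 38 mm across its round foot and 62 mm high, narrowing to a rounded tip; on top of the stack. The point lies on its axis half-way up (31 mm over its foot); its z axis points to the tip.
- square_riser_center (a point): dark-wood square display riser (a plain block with a thin brass line round its foot), 46 x 46 mm, 28 mm high; under the cone. The point is its middle, 14 mm over its underside; x and y lie across its sides, z up.
- oblong_riser_center (a point): white oblong display riser (a plain block with a thin brass line round its foot), 56 mm along its x, 82 mm along its y, 28 mm high; under the square riser. The point is its middle, 14 mm over its underside.
- sanding_block_center (a point): brown wood sanding block at the bottom of the stack, standing loose on the bench, 60 mm along its x, 112 mm along its y, 26 mm high. The point is its middle, 13 mm over its underside. Long and fairly heavy for its height, so take it across x at mid-length, with the fingers well down its sides. The piece on it is turned and shifted a little, as is each of those above; every piece is loose.
- round_board_top (a point): round plywood drying board, 80 mm across, 5 mm thick, fixed to the bench, with a round green inlay 58 mm across: the place of the cone. The point is the centre of its top face.
- square_board_top (a point): square plywood drying board, 84 x 84 mm, 5 mm thick, fixed, with a square yellow inlay 66 x 66 mm: the place of the square riser. The point is the centre of its top face; x and y lie across its sides.
- oblong_board_top (a point): oblong plywood drying board, 88 mm along its x, 114 mm along its y, 5 mm thick, fixed, with a blue inlay 76 x 102 mm: the place of the oblong riser (long sides along y). The point is the centre of its top face.
- mat_top (a point): grey mat with a black rubber inlay, 90 mm along its x, 142 mm along its y, 5 mm thick, fixed, inlay 80 x 132 mm: the place of the sanding block (long sides along y). The point is the centre of its top face.
- dowel_tub: small white open tub with dowels, 71 mm across, 52 mm high, a loose bystander at the far right. Its origin is the centre of its underside. (Fixed things to steer clear of: cream vases about 210 mm high behind the middle of the bench, a steel post at x 0.70, y 0.08 that rises beyond the arm's height, and, nearer, a wooden jig with a red lever, 140 mm high, and a round turntable, 70 mm high.)
- tape_roll: beige roll of masking tape lying flat, 93 mm across, 24 mm high, a loose bystander at the right. Its origin is the centre of its underside.

How it is judged (in metres and radians):
At the end, for the whole second after the job is handed in: Each piece rests upright (0.1 rad), still, on its own board or mat (height within 4 mm), centre within 15 mm of the board's; long sides of oblong riser and block, and the square riser's sides (any quarter turn), within 0.27 rad of the inlay's (horizontal distance between cone_center and round_board_top below 0.015 m and z of cone_center in the frame of round_board_top between 0.027 and 0.035 m and angle between each of cone_center, square_riser_center, oblong_riser_center, sanding_block_center's own z axis and vertical below 0.1 rad and linear speed of each of cone, square_riser, oblong_riser, sanding_block below 0.02 m/s and horizontal distance between square_riser_center and square_board_top below 0.015 m and z of square_riser_center in the frame of square_board_top between 0.01 and 0.018 m and (angle between the x axis of square_riser_center and the x axis of square_board_top, either way round below 0.27 rad or angle between the x axis of square_riser_center and the y axis of square_board_top, either way round below 0.27 rad) and horizontal distance between oblong_riser_center and oblong_board_top below 0.015 m and z of oblong_riser_center in the frame of oblong_board_top between 0.01 and 0.018 m and angle between the y axis of oblong_riser_center and the y axis of oblong_board_top, either way round below 0.27 rad and horizontal distance between sanding_block_center and mat_top below 0.015 m and z of sanding_block_center in the frame of mat_top between 0.009 and 0.017 m and angle between the y axis of sanding_block_center and the y axis of mat_top, either way round below 0.27 rad); the robot touches nothing.
It fails at once if a piece is dropped or knocked off so that it falls more than about 3 cm ((linear speed of cone above 0.75 m/s and contact force between cone and the fingers below 0.05 N) or (linear speed of square_riser above 0.75 m/s and contact force between square_riser and the fingers below 0.05 N) or (linear speed of oblong_riser above 0.75 m/s and contact force between oblong_riser and the fingers below 0.05 N) or (linear speed of sanding_block above 0.75 m/s and contact force between sanding_block and the fingers below 0.05 N)).
It fails at once if the tub of dowels is pushed or knocked by more than 2 cm (distance of dowel_tub from where it was at the start of the episode above 0.02 m).
It fails at once if the tape roll is pushed or knocked by more than 2 cm (distance of tape_roll from where it was at the start of the episode above 0.02 m).
It also fails if it takes over 136 s, if anything falls off the work surface, if the arm or the gripper's body presses on something with over 40 N, if the wrist force passes 120 N, or if a joint passes its speed limit or range.

## Robot

A 6-joint arm with a two-finger parallel gripper is mounted at the origin on a cart in front of the work surface, level with it; the furniture and walls round the work are solid. World frame = base frame: x ahead of the robot, y to its left, z up, the work surface at z = 0. Lengths are in mm, angles in rad, forces in N, time in s.
With the tool pointing down it reaches from about 375 to 925 mm from the base axis. Payload 5.7 kg.
Tool frame: the origin (TCP) lies on the centre line of the jaws, within the pads' length; the fingertips stand 22 mm ahead of it and the grasp point (between the pads) lies 3 mm ahead of it (tip_reach is the z of the fingertips in the tool frame, in mm); z points along the fingers, y is the direction in which the jaws open and shut (so a half turn about z gives the same grasp; the last joint's range is limited). The gripper opens to 85 mm and grips with 20 to 120 N. Pads are 22 mm wide; open, the fingers measure 114 mm over their backs; the gripper's body (76 mm by 85 mm) begins 54 mm behind the grasp point. The pads swing forward as they close: fully open they stand 13 mm farther back than shut.
Start: joints at [-1.292, 0.359, 1.51, -0, 1.272, -0.115], TCP at [230.202, -554.048, 226.967] pointing down, gripper open.
Joint ranges: [-2.97, 2.97], [-1.01, 2.36], [0.21, 2.38], [-0.96, 4.11], [0.2, 2.71], [-2.98, 2.98]. Speed limits (rad/s): [2.39, 2.39, 3.14, 3.14, 3.14, 3.14].

## Interface

Orientations are given as a rotation vector (axis times angle).
In Python, from workcell import read_state, read_camera, camera_params, hand_in, tip_reach gives the robot as it stands. The module is installed in compiled form; this text tells all that it offers.
- The arm moves only by the tool play_rows, never from a script. Its argument "increments" is one flat list of numbers, 7 for each row, row after row: the opening in per cent of the stroke, from 0 (shut) to 100 (fully open), then the shift along the tool's x, y, z in cm, then the turn, a rotation vector about the tool's x, y, z in degrees. A call has 1 to 12 rows; each row is the pose to reach, as a shift and turn from the pose commanded when the call began, along the tool's axes at that moment; what a row does not reach only later rows make up. A row lasts 1/12 s, in which the tool goes at most 41.7 mm and 7.16 degrees, less where a joint would pass 70% of its speed; a pose out of reach is approached as far as the arm can. A call with a gripper value outside its range is refused whole. The fingers move at their own pace and stop on an object; "force" is the grip in N (left out, the last holds). Time passes only in rows, so rows that repeat a pose let the fingers close. It gives the time, the measured TCP pose, the force and the opening at its end, in the units of the state.
- read_state(): the state, without advancing time (a new reading comes with each control period).
- read_camera(name): name is "side" or "top" or "wrist"; returns the picture (420x560x3 uint8, red, green, blue); there is no depth.
- camera_params(name): a dict with "fx", "fy", "cx", "cy" (pixels), "world_from_camera" (4x4, takes a point from camera to world coordinates). Camera axes: x right, y down, z forward; pixel columns grow to the right and rows downward; lengths in mm; the calibration is good to about 2 mm. The wrist camera is an equidistant fisheye: a pixel r from the principal point sees the ray r / f radians off the axis. A picture is of the moment at which its call begins: read the wrist's pose just before it. camera_params takes no time and is no camera call; for the wrist camera it gives the pose at the moment of the call.
- hand_in(): hands the job in, once; it reports no verdict.
The state is a dict: "t": time; "q": joint angles; "joint_velocities": joint speeds; "joint_efforts": joint torques, N m; "eef_pos": TCP position; "eef_rot": TCP orientation; "contact_force": force on the tool from outside, world axes, zero at the start; "torque": the same for the moment, N m; "finger_gap": finger opening in mm.
Only numpy, scipy, OpenCV 4.12 (cv2) and the standard library are available. Lean on these libraries where they do the work, as an engineer would, in place of code of your own. Each camera call takes 0.05 s, during which the arm holds its last target.

## Working session

There is one attempt and no reset: what is moved stays moved. The work goes in short steps, Python scripts to look and compute and a tool call to move; the robot and the scene stay as the last step left them, time stands still between calls to the robot, and variables do not carry over. Pictures are saved under pics/ and viewed, and the job is handed in when it is done.

Besides the shell and the picture viewer there is one more tool, called after "Call:" by a JSON object that holds its "name" and its "arguments", one argument or row to a line. play_rows: Moves the arm, as the interface text tells. Its arguments: {"type":"object","properties":{"increments":{"type":"array"},"force":{"type":"number"}},"required":["increments"]}

```bash
mkdir -p pics
python3 - <<'E'
from workcell import *
import cv2
print(read_state(), tip_reach if not callable(tip_reach) else tip_reach())
for n in ["side","top","wrist"]:
    print(n,camera_params(n))
    cv2.imwrite(f"pics/{n}0.png",read_camera(n)[:,:,::-1])
E
```

```text
{'t': 0.0, 'q': array([-1.29212316e+00,  3.59486485e-01,  1.51143057e+00, -1.63116387e-05,
        1.27250714e+00, -1.15110558e-01]), 'joint_velocities': array([ 7.57723805e-05,  2.21523073e-04, -7.55975326e-04, -1.11464002e-03,
        6.20662008e-04, -1.10477498e-03]), 'joint_efforts': array([ 9.17828547e-04, -5.27619195e+01, -2.78617001e+01, -6.07976449e-05,
        1.32235175e-02, -2.43537500e-06]), 'eef_pos': array([ 230.00218712, -553.41986782,  226.1653306 ]), 'eef_rot': array([-3.07910460e+00, -6.14215803e-01,  2.59273005e-04]), 'contact_force': array([ 0.83228839, -0.01420445,  0.21850237]), 'torque': array([-0.00844137,  0.02728374,  0.01447611]), 'finger_gap': 85.50989242847177} 22.0
side {'fx': 472.5748754954879, 'fy': 472.5748754954879, 'cx': 280.18103090517434, 'cy': 211.82529563946017, 'world_from_camera': array([[ 9.31245641e-01, -2.02076549e-01,  3.03227019e-01,
         6.15687630e+00],
       [-3.64392014e-01, -5.16725402e-01,  7.74734354e-01,
        -1.31661361e+03],
       [ 1.29459252e-04, -8.31961494e-01, -5.54833358e-01,
         1.03214421e+03],
       [ 0.0
[... 315 characters left out ...]
1265473e-02, -1.03740785e-02,
        -9.20424735e+00],
       [ 7.22342498e-03, -1.37992244e-01, -9.90406968e-01,
         1.36724755e+03],
       [ 0.00000000e+00,  0.00000000e+00,  0.00000000e+00,
         1.00000000e+00]])}
wrist {'fx': 325.19226210127806, 'fy': 325.19226210127806, 'cx': 275.8639587674974, 'cy': 207.68667882985767, 'world_from_camera': array([[ 3.83326044e-01, -8.90068633e-01, -2.46655575e-01,
         2.92248873e+02],
       [-9.23610215e-01, -3.70069575e-01, -9.99633973e-02,
        -5.28166327e+02],
       [-2.30543926e-03,  2.66132182e-01, -9.63933787e-01,
         3.72628407e+02],
       [ 0.00000000e+00,  0.00000000e+00,  0.00000000e+00,
         1.00000000e+00]])}
```

View pics/side0.png

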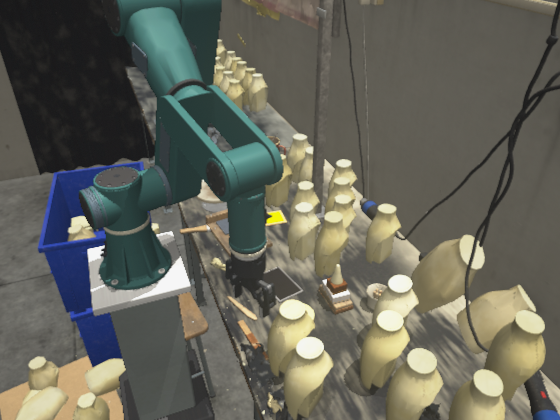

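View pics/top0.png

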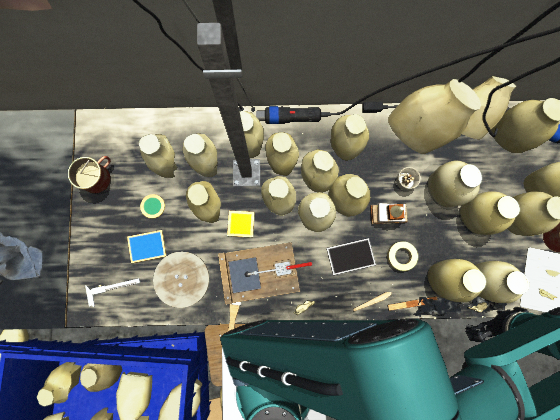

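View pics/wrist0.png

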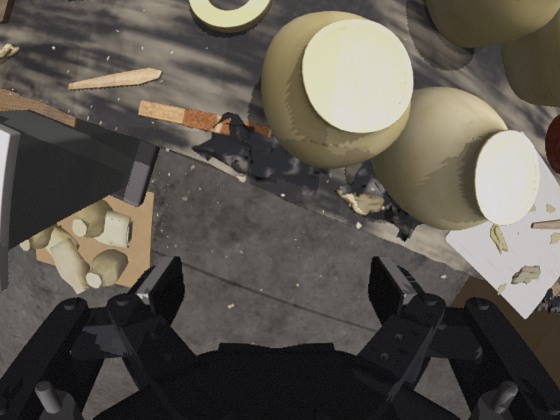

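```bash
cat > h.py <<'E'
from workcell import *
import cv2, numpy as np
from scipy.spatial.transform import Rotation as R
def ray(n,u,v,P=None):
    P=P or camera_params(n); M=P["world_from_camera"]
    a=(u-P["cx"])/P["fx"]; b=(v-P["cy"])/P["fy"]
    if n=="wrist":
        r=np.hypot(a,b); s=np.sin(r)/r if r>1e-9 else 1
        d=np.array([a*s,b*s,np.cos(r)])
    else: d=np.array([a,b,1.])
    return M[:3,3], M[:3,:3]@d
def onz(n,u,v,z,P=None):
    o,d=ray(n,u,v,P); return o+d*(z-o[2])/d[2]
def mask(img,lo,hi):
    return cv2.inRange(cv2.cvtColor(img,cv2.COLOR_RGB2HSV),np.array(lo),np.array(hi))
def blobs(m,amin):
    c,_=cv2.findContours(m,cv2.RETR_EXTERNAL,cv2.CHAIN_APPROX_NONE)
    return [k for k in c if cv2.contourArea(k)>amin]
def plane_rect(n,c,z,P=None):
    P=P or camera_params(n)
    w=np.array([onz(n,float(p[0][0]),float(p[0][1]),z,P)[:2] for p in c],np.float32)
    (cx,cy),(w1,h1),a=cv2.minAreaRect(w)
    if w1>h1: w1,h1=h1,w1; a+=90   # a: direction of short side
    m=cv2.moments(w.reshape(-1,1,2)); 
    return np.round([cx,cy,w1,h1,(a+90)%180-90, m["m10"]/m["m00"],m["m01"]/m["m00"]],1)
E
python3 - <<'E'
from h import *
im=cv2.imread("pics/top0.png")[:,:,::-1].copy()
crop=im[120:320,60:460]
for nm,(x0,y0,x1,y1) in dict(stack=(350,170,430,245),left=(110,180,270,280),mat=(310,225,390,285)).items():
    c=im[y0:y1,x0:x1,::-1]; k=min(800//c.shape[1],600//c.shape[0]); cv2.imwrite(f"pics/z_{nm}.png",cv2.resize(c,None,fx=k,fy=k,interpolation=cv2.INTER_CUBIC))
for nm,lo,hi in [("green",(40,80,60),(90,255,255)),("yellow",(24,150,150),(34,255,255)),("blue",(95,120,100),(125,255,255))]:
    m=mask(im,lo,hi); m[:180]=0;m[290:]=0;m[:,300:]=0;m[:,:100]=0
    for c in blobs(m,100): print(nm,cv2.boundingRect(c),plane_rect("top",c,5))
m=mask(im,(0,0,0),(180,255,70)); m2=np.zeros_like(m); m2[232:280,322:382]=m[232:280,322:382]
for c in blobs(m2,100): print("mat",cv2.boundingRect(c),plane_rect("top",c,5))
E
```

```text
green (144, 198, 17, 17) [591.2 383.3  52.2  53.6 -89.2 592.  383.5]
yellow (230, 213, 21, 21) [528.7  96.2  65.   65.6  88.7 527.2  95.8]
blue (130, 232, 33, 29) [460.8 400.5  74.  100.2  10.1 460.7 400.6]
mat (330, 241, 44, 32) [ 412.9 -260.8   76.7  127.9   11.9  412.7 -260.7]
```

View pics/z_stack.png

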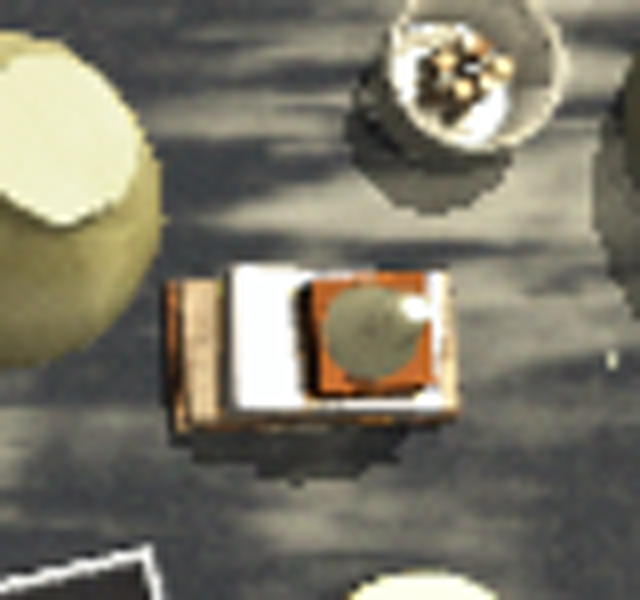

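View pics/z_left.png

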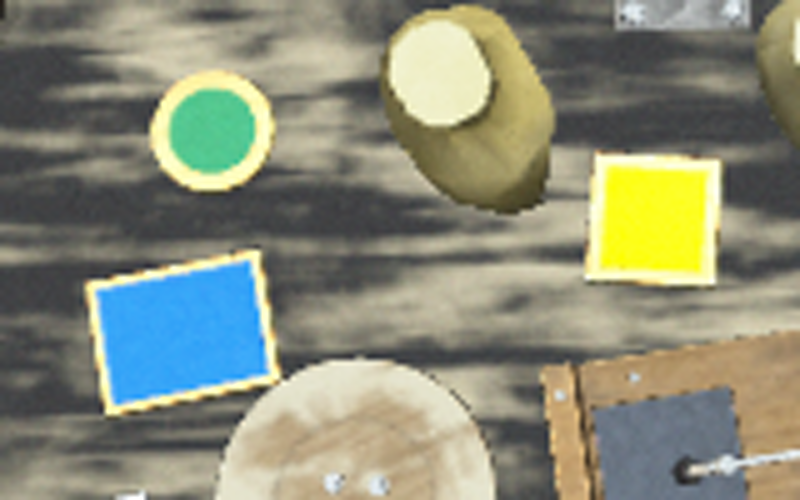

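Run:
```python
from h import *
f=lambda u,v,z: onz("top",350+(u+.5)/8-.5,170+(v+.5)/8-.5,z).round(1)
print("cone foot",f(370,332,84)); print("tip",f(415,308,142))
print("square",[f(*p,82) for p in [(322,278),(430,272),(436,385),(322,392)]])
print("white",[f(*p,54) for p in [(238,265),(447,268),(447,408),(238,410)]])
print("block",[f(*p,26) for p in [(188,282),(458,280),(458,412),(188,428)]])
print("tub",f(440,90,0)); print("tape",onz("top",403,256,0))
for p in [(318,200),(348,184),(278,185),(203,187),(201,148),(281,139),(318,157),(455,170),(490,198),(455,275),(350,125)]: print(p,onz("top",*p,210).round())
```

```text
cone foot [ 545.4 -391.1   84. ]
tip [ 545.8 -391.   142. ]
square [array([ 567.2, -374.3,   82. ]), array([ 568.6, -416.4,   82. ]), array([ 524.5, -415.9,   82. ]), array([ 522.7, -371.6,   82. ])]
white [array([ 577.6, -349.3,   54. ]), array([ 574.6, -432.2,   54. ]), array([ 518.7, -428.5,   54. ]), array([ 519.8, -346. ,   54. ])]
block [array([ 575.6, -335.9,   26. ]), array([ 574. , -445.3,   26. ]), array([ 520.3, -441.7,   26. ]), array([ 516.3, -332.6,   26. ])]
tub [ 658.2 -451.6    0. ]
tape [ 409.59507751 -430.19380719    0.        ]
(318, 200) [ 564. -138.  210.]
(348, 184) [ 607. -224.  210.]
(278, 185) [609. -27. 210.]
(203, 187) [608. 183. 210.]
(201, 148) [720. 189. 210.]
(281, 139) [742. -39. 210.]
(318, 157) [ 687. -142.  210.]
(455, 170) [ 641. -529.  210.]
(490, 198) [ 559. -620.  210.]
(455, 275) [ 348. -504.  210.]
(350, 125) [ 779. -238.  210.]
```

```bash
cat > go.py <<'E'
from h import *
import sys
# usage: go.py x y z jawangle(deg, direction of tool y in world, mod 180)
def st():
    s=read_state(); Rm=R.from_rotvec(s["eef_rot"]); return s,Rm
def show():
    s,Rm=st(); M=Rm.as_matrix()
    print("t",round(s["t"],2),"pos",s["eef_pos"].round(1),"jaw",round(np.degrees(np.arctan2(M[1,1],M[0,1])),2),"z",M[:,2].round(3),"gap",round(s["finger_gap"],1),"F",s["contact_force"].round(1),"q6",s["q"][5].round(2))
def target(x,y,z,ja):
    s,Rm=st()
    best=None
    for a in (ja,ja+180):
        a=np.radians(a); yv=np.array([np.cos(a),np.sin(a),0]); zv=np.array([0,0,-1.]); xv=np.cross(yv,zv)
        T=R.from_matrix(np.c_[xv,yv,zv]); d=(Rm.inv()*T).as_rotvec(degrees=True)
        if best is None or np.linalg.norm(d)<np.linalg.norm(best): best=d
    return Rm.inv().apply(np.array([x,y,z])-s["eef_pos"])/10,best
if __name__=="__main__":
    show()
    a=list(map(float,sys.argv[1:]))
    for i in range(0,len(a),4):
        d,r=target(*a[i:i+4]); print("shift cm",d.round(2),"turn",r.round(1))
E
python3 go.py 230 -553 320 0  480 -391 320 0
```

```text
t 0.15 pos [ 230.1 -553.5  226.3] jaw -67.44 z [-0.     0.001 -1.   ] gap 85.2 F [ 0.9 -0.3 -0.5] q6 -0.12
shift cm [ 0.02 -0.07 -9.37] turn [ -0.1  -0.1 -67.4]
shift cm [29.32 -5.43 -9.36] turn [ -0.1  -0.1 -67.4]
```

Call:
{"name": "play_rows", "arguments": {
  "increments": [100,0,0,-3,0,0,0,100,0,0,-6,0,0,0,100,0,0,-9.4,0,0,0,100,3,-0.5,-9.4,0,0,-6,100,6,-1,-9.4,0,0,-13,100,9.5,-1.8,-9.4,0,0,-20,100,13,-2.4,-9.4,0,0,-27,100,16.5,-3.1,-9.4,0,0,-34,100,20,-3.7,-9.4,0,0,-41,100,23.5,-4.4,-9.4,0,0,-48,100,27,-5,-9.4,0,0,-55,100,29.3,-5.4,-9.4,0,0,-62]
}}

```text
t: 1.15
eef_pos: [482.4, -389.4, 320.6]
eef_rot: [-2.316, -2.122, -0.002]
contact_force: [-0.1, -0.6, -0.5]
finger_gap: 85.4
```

Call:
{"name": "play_rows", "arguments": {
  "increments": [100,0,0,0,0,0,-5.4,100,0,0,0,0,0,-5.4,100,0,0,0,0,0,-5.4]
}}

```text
t: 1.4
eef_pos: [480.0, -391.5, 320.6]
eef_rot: [-2.224, -2.218, 0.001]
contact_force: [0.3, 0.1, 0.1]
finger_gap: 85.7
```

```bash
python3 go.py 480 -391 320 0
python3 - <<'E'
from h import *
P=camera_params("wrist"); print(P["world_from_camera"].round(3))
cv2.imwrite("pics/w1.png",read_camera("wrist")[:,:,::-1])
E
```

```text
t 1.4 pos [ 480.  -391.5  320.6] jaw -0.17 z [-0.001  0.    -1.   ] gap 85.7 F [0.3 0.1 0.1] q6 -0.79
shift cm [0.05 0.   0.06] turn [-0.  -0.  -0.2]
[[ 1.00000e+00 -3.00000e-03 -2.00000e-03  4.80288e+02]
 [-3.00000e-03 -9.64000e-01 -2.65000e-01 -3.24570e+02]
 [-2.00000e-03  2.65000e-01 -9.64000e-01  4.66980e+02]
 [ 0.00000e+00  0.00000e+00  0.00000e+00  1.00000e+00]]
```

View pics/w1.png

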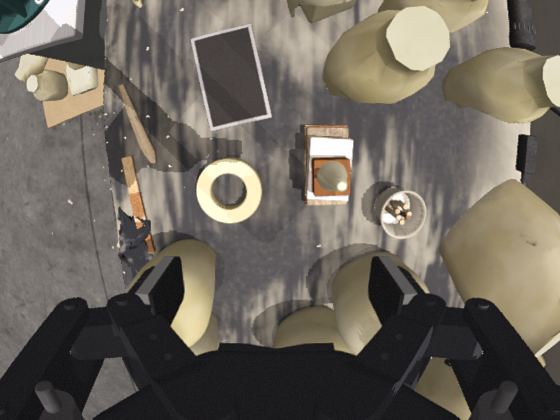

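Run:
```python
from h import *
im=cv2.imread("pics/w1.png")
cv2.imwrite("pics/w1z.png",cv2.resize(im[115:215,285:375],None,fx=6,fy=6,interpolation=cv2.INTER_CUBIC))
```

```text
(no output)
```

View pics/w1z.png

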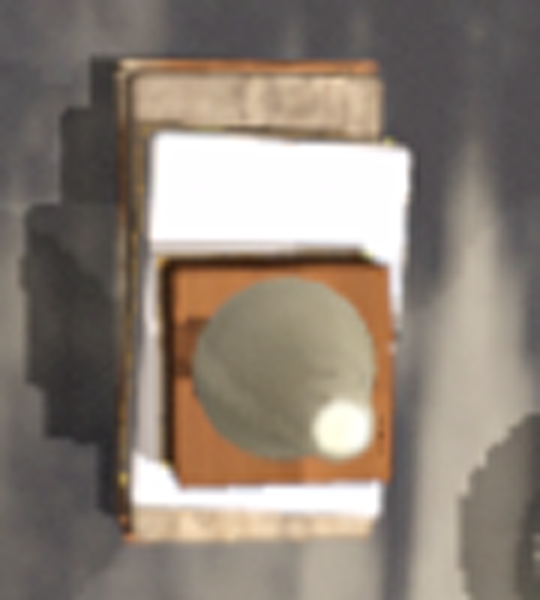

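Run:
```python
from h import *
P=camera_params("wrist")
f=lambda u,v,z: onz("wrist",285+(u+.5)/6-.5,115+(v+.5)/6-.5,z,P)[:2]
print("foot",f(285,370,84).round(1),"tip",f(343,428,142).round(1))
for n,z,ps in [("sq",82,[(177,265),(388,268),(390,482),(180,485)]),("wh",54,[(155,135),(410,148),(380,518),(133,508)]),("bl",26,[(133,72),(382,82),(378,540),(133,535)])]:
    c=np.array([f(*p,z) for p in ps]); 
    e1=(c[1]+c[2]-c[0]-c[3])/2; e2=(c[0]+c[1]-c[2]-c[3])/2
    print(n,c.mean(0).round(1),np.linalg.norm(e1).round(1),np.linalg.norm(e2).round(1),np.degrees(np.arctan2(e1[1],e1[0])).round(1),np.degrees(np.arctan2(-e2[0],e2[1])).round(1))
```

```text
foot [ 546.9 -391.3] tip [ 547.3 -391.3]
sq [ 547.3 -392.8] 43.4 44.7 0.4 2.4
wh [ 548.9 -387.6] 55.4 81.6 -2.1 -2.5
bl [ 550.6 -387.5] 58.0 107.7 -1.2 1.2
```

Call:
{"name": "play_rows", "arguments": {
  "increments": [100,0,2,2,0,0,0,100,0,4.5,4.5,0,0,0,100,0,6.65,7,0,0,0,100,0,6.65,9.5,0,0,0,100,0,6.65,12,0,0,0,100,0,6.65,14.5,0,0,0,100,0,6.65,17,0,0,0,100,0,6.65,19,0,0,0,100,0,6.65,19.8,0,0,0,100,0,6.65,19.8,0,0,0]
}}

```text
t: 2.28
eef_pos: [544.5, -391.4, 120.6]
eef_rot: [-2.222, -2.214, 0.001]
contact_force: [-0.1, -0.1, 0.1]
finger_gap: 85.4
```

```bash
python3 go.py 547 -391.2 107.5 0
python3 - <<'E'
from h import *
P=camera_params("wrist")
im=read_camera("wrist")[:,:,::-1];cv2.imwrite("pics/w2.png",im)
im=read_camera("side")[:,:,::-1];cv2.imwrite("pics/s2.png",cv2.resize(im[230:350,270:420],None,fx=5,fy=5))
E
```

```text
t 2.28 pos [ 544.5 -391.4  120.6] jaw -0.21 z [-0.004  0.003 -1.   ] gap 85.4 F [-0.1 -0.1  0.1] q6 -0.72
shift cm [0.02 0.26 1.31] turn [-0.2 -0.2 -0.2]
```

View pics/w2.png

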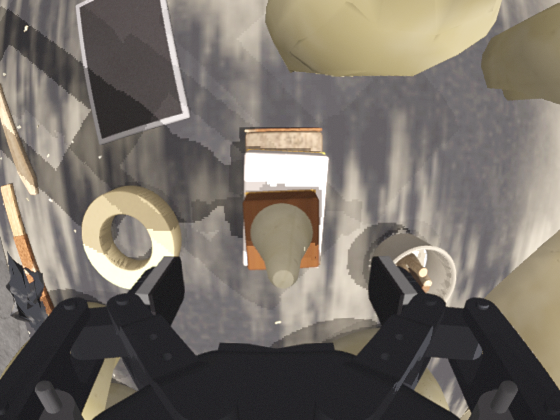

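View pics/s2.png

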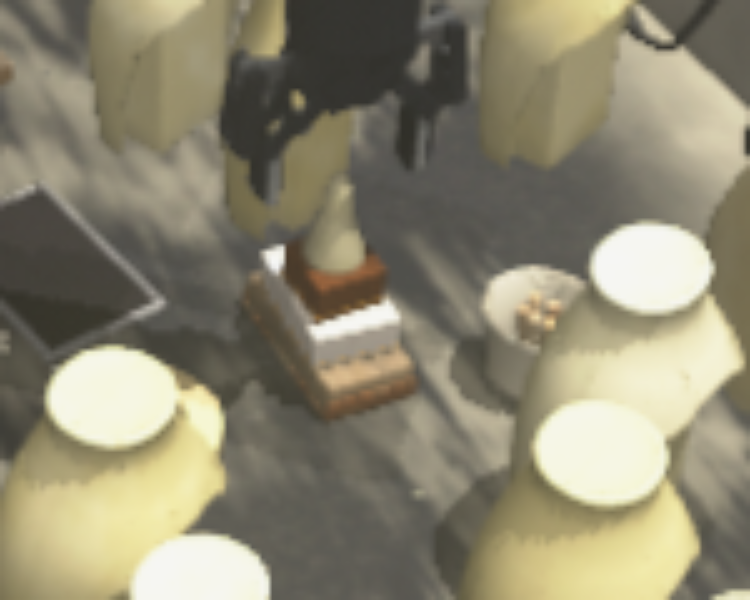

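Call:
{"name": "play_rows", "arguments": {
  "increments": [100,0,0.3,0.6,0.2,0.2,0,100,0,0.3,0.6,0.2,0.2,0,100,0,0.3,0.6,0.2,0.2,0]
}}

```text
t: 2.63
eef_pos: [550.2, -392.3, 117.8]
eef_rot: [-2.22, -2.218, -0.0]
contact_force: [-0.1, -0.5, -0.4]
finger_gap: 85.3
```

```bash
python3 go.py 547 -391.2 107.5 0
python3 - <<'E'
from h import *
P=camera_params("wrist")
im=read_camera("wrist");cv2.imwrite("pics/w3.png",cv2.resize(im[120:320,170:390,::-1],None,fx=3,fy=3,interpolation=cv2.INTER_CUBIC))
E
```

```text
t 2.63 pos [ 550.2 -392.3  117.8] jaw -0.05 z [-0.002  0.003 -1.   ] gap 85.3 F [-0.1 -0.5 -0.4] q6 -0.72
shift cm [ 0.1  -0.32  1.03] turn [-0.1 -0.1 -0. ]
```

View pics/w3.png

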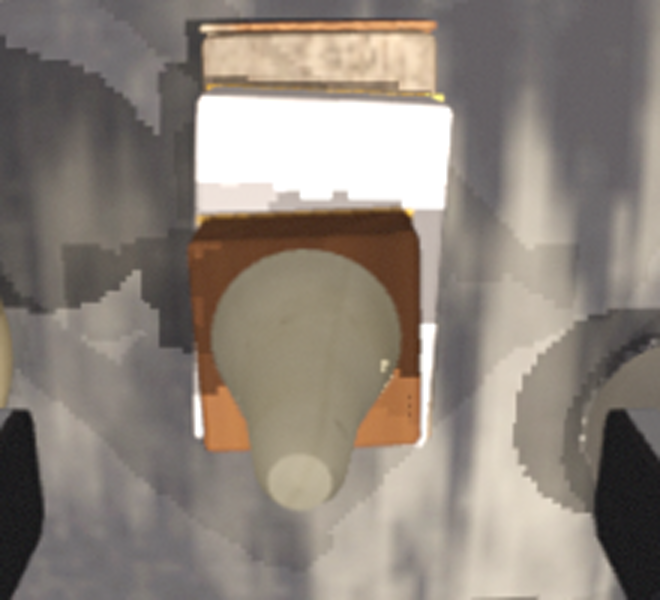

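Call:
{"name": "play_rows", "arguments": {
  "increments": [100,0.1,-0.27,0.5,-0.1,-0.1,0,100,0.1,-0.27,1.0,-0.1,-0.1,0,100,0.1,-0.27,1.0,-0.1,-0.1,0,100,0.1,-0.27,1.0,-0.1,-0.1,0,100,0.1,-0.27,1.0,-0.1,-0.1,0,100,0.1,-0.27,1.0,-0.1,-0.1,0]
}}

```text
t: 3.18
eef_pos: [546.9, -390.9, 107.1]
eef_rot: [-2.22, -2.219, -0.0]
contact_force: [-0.4, -0.3, -0.3]
finger_gap: 85.2
```

```bash
python3 go.py 547.4 -391.2 107.5 0
```

```text
t 3.18 pos [ 546.9 -390.9  107.1] jaw -0.04 z [-0.002  0.002 -1.   ] gap 85.2 F [-0.4 -0.3 -0.3] q6 -0.72
shift cm [-0.03  0.05 -0.04] turn [-0.1 -0.1 -0. ]
```

Call:
{"name": "play_rows", "arguments": {
  "increments": [70,0,0.05,0,0,0,0,50,0,0.05,0,0,0,0,40,0,0.05,0,0,0,0,36,0,0.05,0,0,0,0,33,0,0.05,0,0,0,0,30,0,0.05,0,0,0,0,27,0,0.05,0,0,0,0,24,0,0.05,0,0,0,0,20,0,0.05,0,0,0,0,10,0,0.05,0,0,0,0,0,0,0.05,0,0,0,0,0,0,0.05,0,0,0,0],
  "force": 30
}}

```text
t: 4.18
eef_pos: [547.5, -390.8, 107.1]
eef_rot: [-2.221, -2.219, -0.0]
contact_force: [0.4, 0.3, 2.2]
finger_gap: 22.0
```

```bash
python3 go.py 547.4 -391.2 107.5 0
python3 - <<'E'
from h import *
im=read_camera("wrist");cv2.imwrite("pics/w4.png",cv2.resize(im[120:320,170:390,::-1],None,fx=3,fy=3,interpolation=cv2.INTER_CUBIC))
E
```

```text
t 4.18 pos [ 547.5 -390.8  107.1] jaw -0.04 z [-0.001  0.002 -1.   ] gap 22.0 F [0.4 0.3 2.2] q6 -0.72
shift cm [-0.04 -0.01 -0.04] turn [-0.1 -0.1 -0. ]
```

View pics/w4.png

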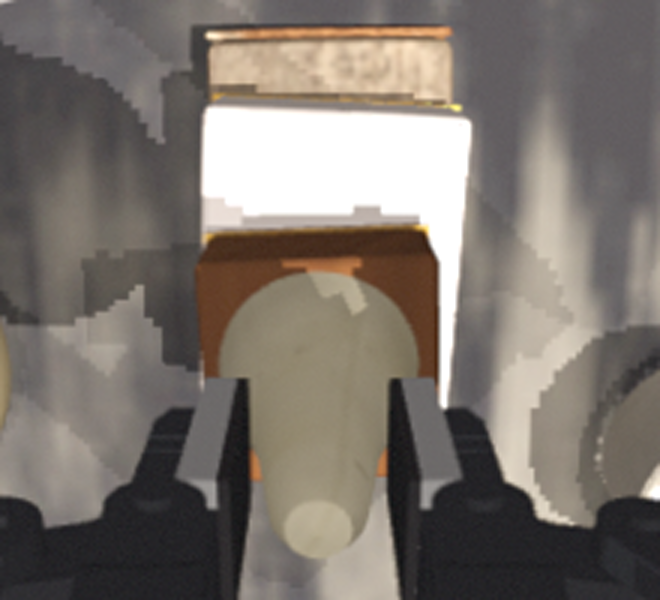

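Call:
{"name": "play_rows", "arguments": {
  "increments": [0,0,0,0,0,0,0,0,0,0,-0.3,0,0,0,0,0,0,-0.8,0,0,0,0,0,0,-1.5,0,0,0,0,0,0,-2,0,0,0,0,0,0,-2,0,0,0,0,0,0,-2,0,0,0],
  "force": 40
}}

```text
t: 4.82
eef_pos: [547.7, -391.1, 127.7]
eef_rot: [-2.221, -2.22, -0.0]
contact_force: [0.1, -0.2, 0.4]
finger_gap: 22.0
```

```bash
python3 go.py 540 -391.2 320 0
python3 - <<'E'
from h import *
im=read_camera("wrist");cv2.imwrite("pics/w5.png",cv2.resize(im[120:320,170:390,::-1],None,fx=3,fy=3,interpolation=cv2.INTER_CUBIC))
im=read_camera("side")[:,:,::-1];cv2.imwrite("pics/s5.png",cv2.resize(im[230:350,270:420],None,fx=5,fy=5))
E
```

```text
t 4.82 pos [ 547.7 -391.1  127.7] jaw -0.04 z [-0.001  0.001 -1.   ] gap 22.0 F [ 0.1 -0.2  0.4] q6 -0.72
shift cm [ 1.000e-02 -7.800e-01 -1.923e+01] turn [-0.  -0.1 -0. ]
```

View pics/w5.png

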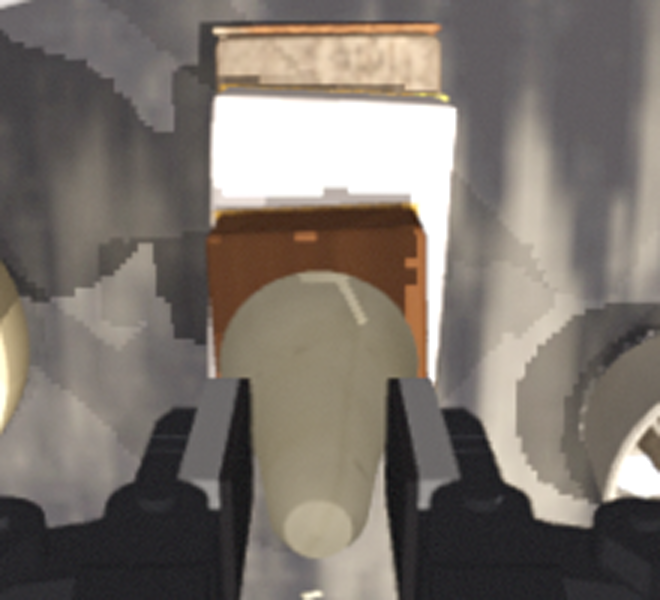

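View pics/s5.png

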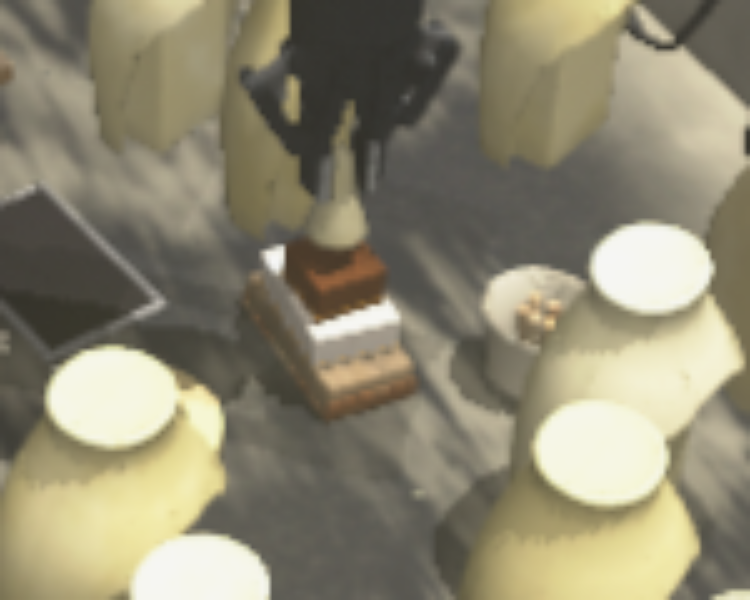

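Call:
{"name": "play_rows", "arguments": {
  "increments": [0,0,0,-1,0,0,0,0,0,0,-2.5,0,0,0,0,0,0,-4.5,0,0,0,0,0,0,-7,0,0,0,0,0,0,-9.5,0,0,0,0,0,0,-12,0,0,0,0,0,-0.5,-14.5,0,0,0,0,0,-1,-17,0,0,0,0,1,-1.5,-18.5,0,0,0,0,2.5,-2,-19.2,0,0,0,0,5,-2.5,-19.2,0,0,0,0,8,-3,-19.2,0,0,0]
}}

```text
t: 5.92
eef_pos: [516.9, -309.9, 318.9]
eef_rot: [-2.222, -2.217, -0.0]
contact_force: [0.6, 0.5, -0.4]
finger_gap: 21.4
```

Call:
{"name": "play_rows", "arguments": {
  "increments": [0,3,-0.4,0,0,0,0,0,6,-0.8,0,0,0,0,0,9,-1.2,0,0,0,0,0,12,-1.6,0,0,0,0,0,15,-2,0,0,0,0,0,18,-2.4,0,0,0,0,0,21,-2.8,0,0,0,0,0,24,-3.2,0,0,0,0,0,27,-3.4,0,0,0,0,0,30,-3.5,0,0,0,0,0,33,-3.5,0,0,0,0,0,36,-3.5,0,0,0,0]
}}

```text
t: 6.92
eef_pos: [480.6, 51.3, 318.9]
eef_rot: [-2.218, -2.218, 0.002]
contact_force: [0.1, -0.1, 0.0]
finger_gap: 21.4
```

```bash
python3 go.py 592 383.3 320 0 592 383.3 30 0
```

```text
t 6.92 pos [480.6  51.3 318.9] jaw -0.01 z [-0.004  0.002 -1.   ] gap 21.4 F [ 0.1 -0.1  0. ] q6 -0.04
shift cm [33.2  11.14 -0.07] turn [-0.2 -0.1 -0. ]
shift cm [33.13 11.25 28.93] turn [-0.2 -0.1 -0. ]
```

Call:
{"name": "play_rows", "arguments": {
  "increments": [0,3,0.5,0,0,0,0,0,6,1.2,0,0,0,0,0,9,2.2,0,0,0,0,0,12,3.2,0,0,0,0,0,15,4.2,0,0,0,0,0,18,5.2,0,0,0,0,0,21,6.3,0,0,0,0,0,24,7.5,0,0,0,0,0,27,8.8,0,0,0,0,0,30,10,0,0,0,0,0,32,10.8,0,0,0,0,0,33.2,11.14,0,0,0,0]
}}

```text
t: 7.92
eef_pos: [593.1, 383.6, 318.5]
eef_rot: [-2.217, -2.22, 0.003]
contact_force: [-0.1, -0.1, -0.2]
finger_gap: 21.2
```

Call:
{"name": "play_rows", "arguments": {
  "increments": [0,0,0,1,0,0,0,0,0,0,3,0,0,0,0,0,0,5.5,0,0,0,0,0,0,8,0,0,0,0,0,0,10.5,0,0,0,0,0,0,13,0,0,0,0,0,0,15.5,0,0,0,0,0,0,17.5,0,0,0,0,0,0,19,0,0,0,0,0,0,20,0,0,0,0,0,0,20,0,0,0,0,0,0,20,0,0,0]
}}

```text
t: 8.92
eef_pos: [593.3, 380.3, 120.0]
eef_rot: [-2.22, -2.218, 0.002]
contact_force: [0.2, -0.3, -0.2]
finger_gap: 21.5
```

```bash
python3 go.py 592 383.3 30 0
python3 - <<'E'
from h import *
P=camera_params("wrist")
im=read_camera("wrist");cv2.imwrite("pics/w6.png",im[:,:,::-1])
m=mask(im,(40,80,60),(90,255,255))
for c in blobs(m,300): print(cv2.boundingRect(c),plane_rect("wrist",c,5,P))
im=read_camera("top")[:,:,::-1];cv2.imwrite("pics/t6.png",cv2.resize(im[150:280,60:260],None,fx=4,fy=4))
E
```

```text
t 8.92 pos [593.3 380.3 120. ] jaw -0.06 z [-0.003  0.001 -1.   ] gap 21.5 F [ 0.2 -0.3 -0.2] q6 0.47
shift cm [ 0.29 -0.11  9.01] turn [-0.2 -0.1 -0.1]
(0, 388, 21, 32) [ 91.7 -21.6  49.8 141.4 -34.4  89.6 -13. ]
(244, 164, 68, 56) [594.3 389.   46.2  55.6  88.7 594.2 389.2]
```

View pics/w6.png

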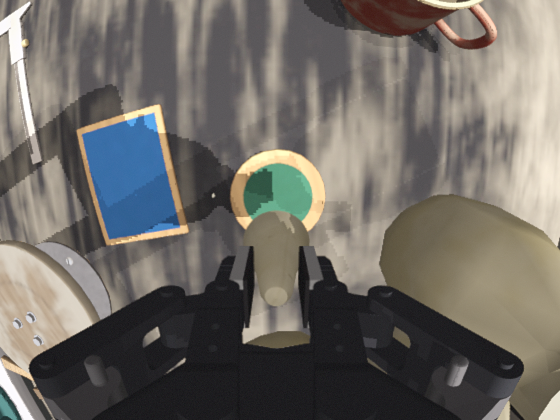

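View pics/t6.png

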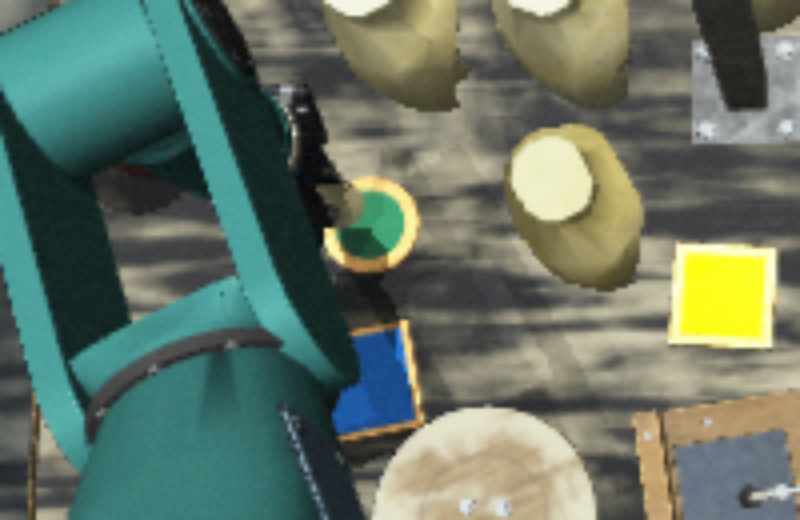

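Call:
{"name": "play_rows", "arguments": {
  "increments": [0,0.1,0,1.5,0.2,0.1,0,0,0.2,0,3.5,0.2,0.1,0,0,0.3,0,5.5,0.2,0.1,0,0,0.3,0,7,0.2,0.1,0,0,0.3,0,8,0.2,0.1,0,0,0.3,0,8.5,0.2,0.1,0,0,0.3,0,8.6,0.2,0.1,0,0,0.3,0,8.6,0.2,0.1,0,0,0.3,0,8.6,0.2,0.1,0]
}}

```text
t: 9.77
eef_pos: [594.9, 384.8, 35.4]
eef_rot: [-2.218, -2.217, -0.001]
contact_force: [-0.2, 0.2, -0.5]
finger_gap: 21.3
```

```bash
python3 go.py 593.2 383.3 30 0
```

```text
t 9.77 pos [594.9 384.8  35.4] jaw -0.04 z [-0.004  0.004 -1.   ] gap 21.3 F [-0.2  0.2 -0.5] q6 0.47
shift cm [-0.15 -0.17  0.54] turn [-0.2 -0.3 -0. ]
```

Call:
{"name": "play_rows", "arguments": {
  "increments": [0,-0.15,-0.17,0.15,-0.2,-0.3,0,0,-0.15,-0.17,0.3,-0.2,-0.3,0,0,-0.15,-0.17,0.4,-0.2,-0.3,0,0,-0.15,-0.17,0.45,-0.2,-0.3,0,0,-0.15,-0.17,0.45,-0.2,-0.3,0]
}}

```text
t: 10.18
eef_pos: [592.4, 382.9, 30.2]
eef_rot: [-2.222, -2.221, 0.004]
contact_force: [-1.2, -0.7, 2.5]
finger_gap: 21.3
```

```bash
python3 go.py 593.2 383.3 30 0
python3 - <<'E'
from h import *
im=read_camera("wrist");cv2.imwrite("pics/w7.png",cv2.resize(im[120:320,170:390,::-1],None,fx=3,fy=3,interpolation=cv2.INTER_CUBIC))
E
```

```text
t 10.18 pos [592.4 382.9  30.2] jaw -0.04 z [-0.002 -0.002 -1.   ] gap 21.3 F [-1.2 -0.7  2.5] q6 0.48
shift cm [0.04 0.08 0.02] turn [-0.1  0.1 -0. ]
```

View pics/w7.png

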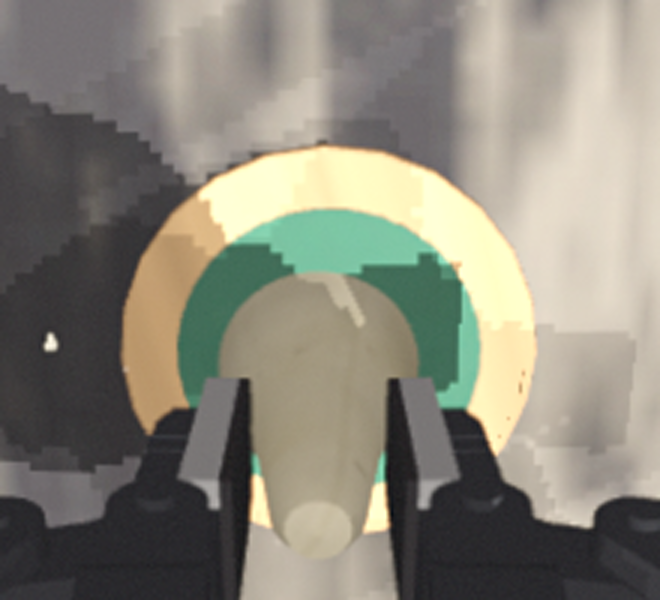

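Call:
{"name": "play_rows", "arguments": {
  "increments": [24,0,0,0,0,0,0,30,0,0,0,0,0,0,40,0,0,0,0,0,0,55,0,0,0,0,0,0,70,0,0,0,0,0,0,85,0,0,0,0,0,0,100,0,0,0,0,0,0,100,0,0,0,0,0,0],
  "force": 20
}}

```text
t: 10.9
eef_pos: [592.4, 382.9, 29.8]
eef_rot: [-2.222, -2.221, 0.004]
contact_force: [-0.3, -0.4, -0.8]
finger_gap: 85.1
```

Call:
{"name": "play_rows", "arguments": {
  "increments": [100,0,0,-0.5,0,0,0,100,0,0,-1.5,0,0,0,100,0,0,-3,0,0,0,100,0,0,-5,0,0,0,100,0,0,-7.5,0,0,0,100,0,0,-10,0,0,0,100,0,0,-10,0,0,0]
}}

```text
t: 11.48
eef_pos: [596.1, 384.9, 136.9]
eef_rot: [2.22, 2.219, 0.012]
contact_force: [1.2, 0.2, 1.3]
finger_gap: 85.6
```

```bash
python3 go.py 593 383 320 0 480 0 320 0
python3 - <<'E'
from h import *
im=read_camera("wrist");cv2.imwrite("pics/w8.png",cv2.resize(im[100:300,170:390,::-1],None,fx=3,fy=3,interpolation=cv2.INTER_CUBIC))
E
```

```text
t 11.48 pos [596.1 384.9 136.9] jaw -0.03 z [ 0.007  0.003 -1.   ] gap 85.6 F [1.2 0.2 1.3] q6 0.48
shift cm [ -0.14  -0.17 -18.31] turn [ 0.4 -0.2 -0. ]
shift cm [-38.44 -11.45 -18.51] turn [ 0.4 -0.2 -0. ]
```

View pics/w8.png

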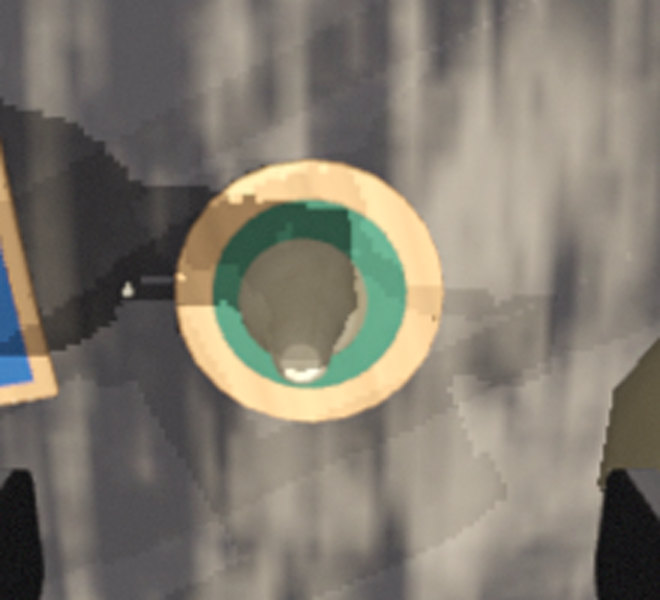

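Call:
{"name": "play_rows", "arguments": {
  "increments": [100,0,0,-3,0,0,0,100,0,0,-7,0,0,0,100,0,0,-11,0,0,0,100,-2,-0.5,-15,0,0,0,100,-5,-1.5,-18,0.2,0,0,100,-9,-3,-18.3,0.4,-0.2,0,100,-13,-4.5,-18.3,0.4,-0.2,0,100,-17,-6,-18.3,0.4,-0.2,0,100,-21,-7.5,-18.3,0.4,-0.2,0,100,-25,-9,-18.3,0.4,-0.2,0,100,-29,-10.5,-18.3,0.4,-0.2,0,100,-33,-11.5,-18.3,0.4,-0.2,0]
}}

```text
t: 12.53
eef_pos: [478.1, 61.6, 313.2]
eef_rot: [-2.219, -2.219, 0.017]
contact_force: [0.6, 1.0, -0.5]
finger_gap: 85.1
```

Call:
{"name": "play_rows", "arguments": {
  "increments": [100,-4,0,0,0,0,0,100,-8,0,0,0,0,0,100,-12,0,0,0,0,0,100,-16,0,0,0,0,0,100,-20,0.2,0,0,0,0,100,-24,0.6,0,0,0,0,100,-28,1.3,0,0,0,0,100,-32,2.3,0,0,0,0,100,-36,3.6,0,0,0,0,100,-39,5,0,0,0,0,100,-41,6,0,0,0,0,100,-42,6.5,0,0,0,0]
}}

```text
t: 13.53
eef_pos: [545.3, -360.0, 313.9]
eef_rot: [-2.222, -2.216, 0.016]
contact_force: [0.2, -0.5, -0.2]
finger_gap: 85.6
```

```bash
python3 go.py 547 -392.8 180 1
```

```text
t 13.53 pos [ 545.3 -360.   313.9] jaw -0.16 z [-0.01  -0.005 -1.   ] gap 85.6 F [ 0.2 -0.5 -0.2] q6 -0.68
shift cm [-3.21  0.31 13.4 ] turn [-0.6  0.3 -1.2]
```

Call:
{"name": "play_rows", "arguments": {
  "increments": [100,-1,0.1,2.5,-0.3,0.2,-1.2,100,-2.5,0.2,5,-0.6,0.3,-1.2,100,-3.2,0.3,7.5,-0.6,0.3,-1.2,100,-3.2,0.3,10,-0.6,0.3,-1.2,100,-3.2,0.3,12,-0.6,0.3,-1.2,100,-3.2,0.3,13.2,-0.6,0.3,-1.2,100,-3.2,0.3,13.4,-0.6,0.3,-1.2,100,-3.2,0.3,13.4,-0.6,0.3,-1.2,100,-3.2,0.3,13.4,-0.6,0.3,-1.2]
}}

```text
t: 14.28
eef_pos: [547.5, -389.9, 182.6]
eef_rot: [2.196, 2.242, 0.002]
contact_force: [1.1, 0.1, 0.2]
finger_gap: 85.4
```

```bash
python3 go.py 547 -392.8 91 1;  python3 - <<'E'
from h import *
P=camera_params("wrist"); np.save("P9.npy",P,allow_pickle=True)
im=read_camera("wrist");cv2.imwrite("pics/w9.png",im[:,:,::-1]);cv2.imwrite("pics/w9z.png",cv2.resize(im[140:280,200:350,::-1],None,fx=4,fy=4,interpolation=cv2.INTER_CUBIC))
E
```

```text
t 14.28 pos [ 547.5 -389.9  182.6] jaw 1.19 z [ 0.003 -0.001 -1.   ] gap 85.4 F [1.1 0.1 0.2] q6 -0.74
shift cm [-0.28 -0.08  9.16] turn [0.2 0.1 0.2]
```

View pics/w9z.png

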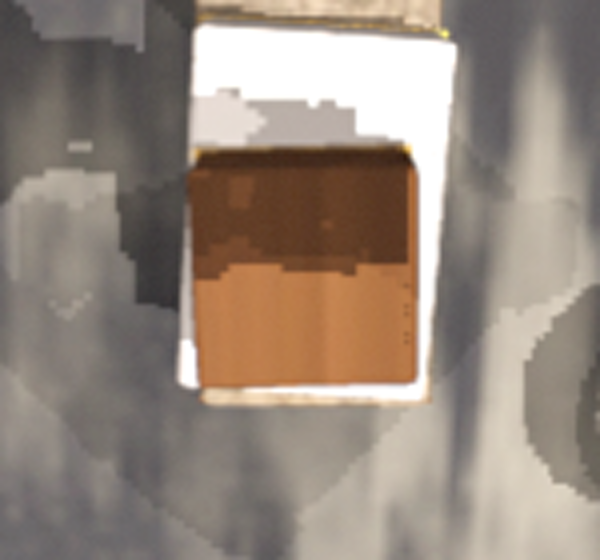

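```bash
cat >> h.py <<'E'
def quad(ps,z,P,x0,y0,k):
    c=np.array([onz("wrist",x0+(u+.5)/k-.5,y0+(v+.5)/k-.5,z,P)[:2] for u,v in ps])
    e1=(c[1]+c[2]-c[0]-c[3])/2; e2=(c[0]+c[1]-c[2]-c[3])/2
    print(c.mean(0).round(1),np.linalg.norm(e1).round(1),np.linalg.norm(e2).round(1),np.degrees(np.arctan2(e1[1],e1[0])).round(1),np.degrees(np.arctan2(-e2[0],e2[1])).round(1))
E
python3 - <<'E'
from h import *
P=np.load("P9.npy",allow_pickle=True).item()
quad([(190,170),(415,166),(418,383),(202,388)],82,P,200,140,4)
quad([(195,25),(457,42),(428,402),(178,384)],54,P,200,140,4)
E
```

```text
[ 547.9 -392.5] 43.7 44.8 2.3 3.1
[ 549.7 -386.7] 56.2 81.0 -2.9 -2.3
```

Call:
{"name": "play_rows", "arguments": {
  "increments": [100,-0.1,0,2,0.1,0.1,-1,100,-0.28,0,4,0.2,0.1,-1.3,100,-0.28,0,6,0.2,0.1,-1.3,100,-0.28,0,8,0.2,0.1,-1.3,100,-0.28,0,9.3,0.2,0.1,-1.3,100,-0.28,0,9.7,0.2,0.1,-1.3,100,-0.28,0,9.7,0.2,0.1,-1.3,100,-0.28,0,9.7,0.2,0.1,-1.3,100,-0.28,0,9.7,0.2,0.1,-1.3]
}}

```text
t: 15.08
eef_pos: [548.0, -393.4, 85.9]
eef_rot: [2.173, 2.269, 0.0]
contact_force: [-0.1, 0.5, -0.4]
finger_gap: 85.5
```

```bash
python3 go.py 547.5 -392.8 80 2.5
```

```text
t 15.08 pos [ 548.  -393.4   85.9] jaw 2.47 z [ 0.  0. -1.] gap 85.5 F [-0.1  0.5 -0.4] q6 -0.77
shift cm [ 0.06 -0.05  0.59] turn [ 0. -0. -0.]
```

Call:
{"name": "play_rows", "arguments": {
  "increments": [100,0.05,-0.05,0.3,0,0,0,85,0.05,-0.05,0.6,0,0,0,70,0.05,-0.05,0.6,0,0,0,64,0.05,-0.05,0.6,0,0,0,60,0.05,-0.05,0.6,0,0,0,57,0.05,-0.05,0.6,0,0,0,54,0.05,-0.05,0.6,0,0,0,50,0.05,-0.05,0.6,0,0,0,40,0.05,-0.05,0.6,0,0,0,20,0.05,-0.05,0.6,0,0,0,0,0.05,-0.05,0.6,0,0,0,0,0.05,-0.05,0.6,0,0,0],
  "force": 40
}}

```text
t: 16.08
eef_pos: [546.5, -392.1, 78.3]
eef_rot: [-2.171, -2.267, -0.0]
contact_force: [-0.3, -0.2, -0.0]
finger_gap: 0.3
```

Call:
{"name": "play_rows", "arguments": {
  "increments": [0,0,0,0,0,0,0,0,0,0,-0.3,0,0,0,0,0,0,-0.8,0,0,0,0,0,0,-1.5,0,0,0,0,0,0,-2,0,0,0,0,0,0,-2,0,0,0,0,0,0,-2,0,0,0],
  "force": 40
}}

```text
t: 16.67
eef_pos: [547.0, -392.5, 99.2]
eef_rot: [-2.172, -2.268, -0.0]
contact_force: [0.1, -0.8, -0.1]
finger_gap: -0.0
```

```bash
python3 go.py 540 -391.2 320 2.5
python3 - <<'E'
from h import *
im=read_camera("wrist");cv2.imwrite("pics/w10.png",cv2.resize(im[120:320,170:390,::-1],None,fx=3,fy=3,interpolation=cv2.INTER_CUBIC))
im=read_camera("side")[:,:,::-1];cv2.imwrite("pics/s10.png",cv2.resize(im[230:350,270:420],None,fx=5,fy=5))
E
```

```text
t 16.67 pos [ 547.  -392.5   99.2] jaw 2.46 z [-0.001  0.001 -1.   ] gap -0.0 F [ 0.1 -0.8 -0.1] q6 -0.77
shift cm [  0.18  -0.7  -22.08] turn [-0. -0. -0.]
```

View pics/w10.png

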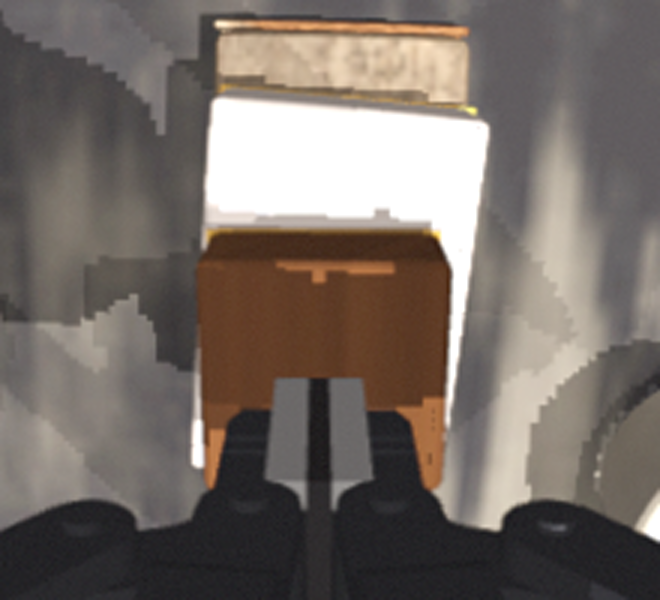

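View pics/s10.png

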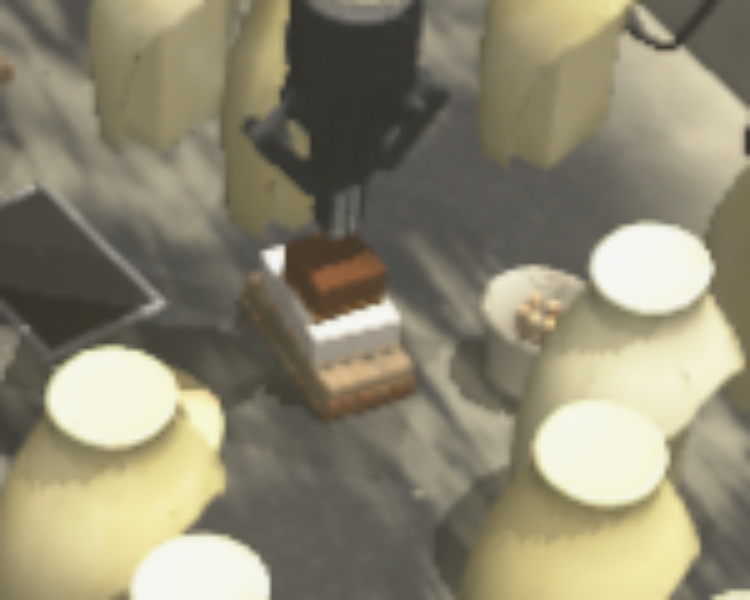

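Run:
```python
from h import *
print(tip_reach, tip_reach() if callable(tip_reach) else "")
s=read_state(); print(s["eef_pos"],s["q"])
for u,v in [(335,277.6),(340,277.6),(343,277.6)]:
    o,d=ray("side",u,v)
    A=np.array([547.,-392.5]); t=((A-o[:2])@d[:2])/(d[:2]@d[:2]); print((o+t*d).round(1))
P=camera_params("wrist"); M=P["world_from_camera"]; print(M.round(3))
for yy in (-392.5+11,-392.5,-392.5+5):
    o,d=ray("wrist",276,246,P); print((o+d*(yy-o[1])/d[1]).round(1))
# where are riser top corners seen in side view: project
def proj(n,p):
    P=camera_params(n);c=np.linalg.inv(P["world_from_camera"])@np.r_[p,1];return (P["fx"]*c[0]/c[2]+P["cx"],P["fy"]*c[1]/c[2]+P["cy"])
for z in (82,54,26,0): print(z,np.round((np.array(proj("side",[547.5,-392.8,z]))-[270,230])*5))
for z in (99-22,99,99+11): print("tip",z,np.round((np.array(proj("side",[547.,-392.5,z]))-[270,230])*5))
```

```text
22.0 
[ 546.47282779 -392.07624354   98.36417163] [-7.25043257e-01  5.85689499e-01  1.46702410e+00  1.36314499e-04
  1.09148662e+00 -7.68140148e-01]
[ 543.4 -390.4   91.8]
[ 556.  -397.9   93.9]
[ 563.4 -402.5   95.3]
[[ 9.99000e-01  4.20000e-02  9.00000e-03  5.43884e+02]
 [ 4.30000e-02 -9.64000e-01 -2.63000e-01 -3.25426e+02]
 [-2.00000e-03  2.64000e-01 -9.65000e-01  2.44867e+02]
 [ 0.00000e+00  0.00000e+00  0.00000e+00  1.00000e+00]]
[ 546.  -381.5  106.2]
[ 546.4 -392.5   79. ]
[ 546.2 -387.5   91.4]
82 [332. 251.]
54 [329. 286.]
26 [326. 320.]
0 [323. 352.]
tip 77 [330. 257.]
tip 99 [333. 230.]
tip 110 [334. 215.]
```

Run:
```python
from h import *
im=read_camera("side")[:,:,::-1];cv2.imwrite("pics/s11.png",cv2.resize(im[250:320,300:380],None,fx=8,fy=8,interpolation=cv2.INTER_CUBIC))
```

```text
(no output)
```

View pics/s11.png

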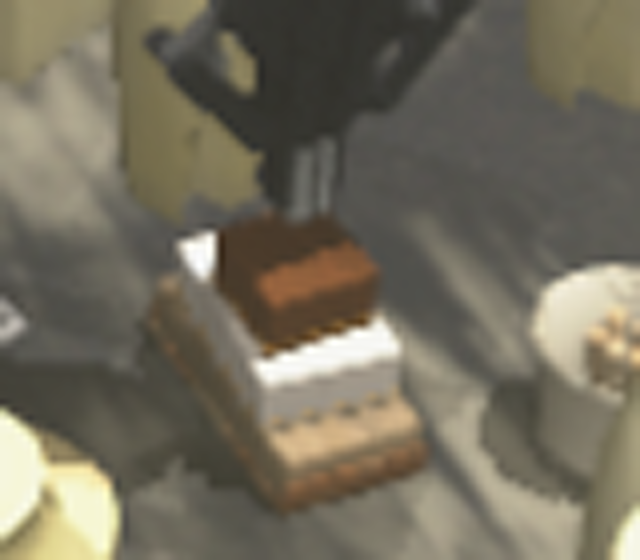

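Call:
{"name": "play_rows", "arguments": {
  "increments": [50,0,0,0,0,0,0,100,0,0,0,0,0,0,100,0,0,0,0,0,0,100,0,0,0,0,0,0,100,0,0,0,0,0,0,100,0,0,1,0,0,0,100,0,0,2,0,0,0,100,0,0,3,0,0,0,100,0,0,3.6,0,0,0,100,0,0,3.6,0,0,0,100,0,0,3.6,0,0,0]
}}

```text
t: 17.73
eef_pos: [545.9, -391.6, 61.2]
eef_rot: [-2.17, -2.265, 0.0]
contact_force: [0.3, 0.5, -0.3]
finger_gap: 85.7
```

```bash
python3 go.py 547.5 -392.8 60 2.5
python3 - <<'E'
from h import *
im=read_camera("side")[:,:,::-1];cv2.imwrite("pics/s12.png",cv2.resize(im[250:320,300:380],None,fx=8,fy=8,interpolation=cv2.INTER_CUBIC))
im=read_camera("wrist");cv2.imwrite("pics/w12.png",cv2.resize(im[120:320,170:390,::-1],None,fx=3,fy=3,interpolation=cv2.INTER_CUBIC))
E
```

```text
t 17.73 pos [ 545.9 -391.6   61.2] jaw 2.47 z [-0.003  0.003 -1.   ] gap 85.7 F [ 0.3  0.5 -0.3] q6 -0.77
shift cm [-0.12  0.15  0.12] turn [-0.2 -0.2 -0. ]
```

View pics/s12.png

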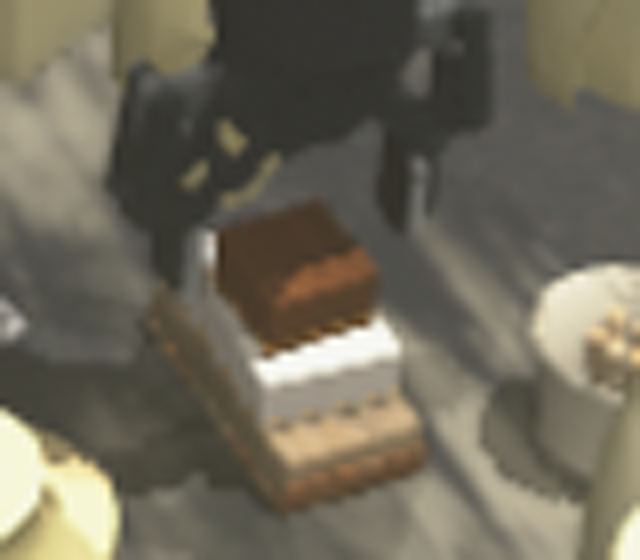

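View pics/w12.png

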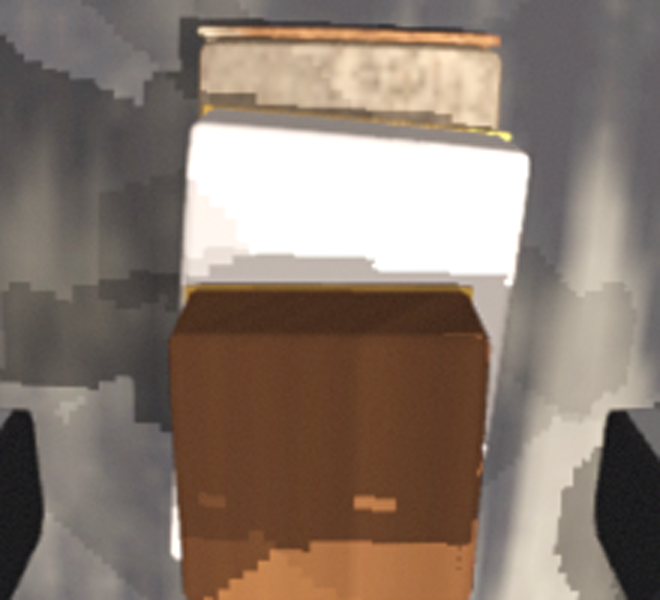

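Run:
```python
from h import *
for u,v in [(300+405/8,250+232/8),(300+170/8,250+288/8)]:
    o,d=ray("side",u,v)
    for y in (-402.6,-391.6,-380): print(y,(o+d*(y-o[1])/d[1]).round(1))
```

```text
-402.6 [ 590.1 -402.6   81.2]
-391.6 [ 597.1 -391.6   69.8]
-380 [ 604.5 -380.    57.7]
-402.6 [ 492.8 -402.6   85.8]
-391.6 [ 498.6 -391.6   74.4]
-380 [ 504.8 -380.    62.4]
```

Call:
{"name": "play_rows", "arguments": {
  "increments": [85,-0.12,0.15,0.3,-0.2,-0.2,0,75,-0.12,0.15,0.3,-0.2,-0.2,0,68,-0.12,0.15,0.3,-0.2,-0.2,0,64,-0.12,0.15,0.3,-0.2,-0.2,0,61,-0.12,0.15,0.3,-0.2,-0.2,0,58,-0.12,0.15,0.3,-0.2,-0.2,0,55,-0.12,0.15,0.3,-0.2,-0.2,0,52,-0.12,0.15,0.3,-0.2,-0.2,0,50,-0.12,0.15,0.3,-0.2,-0.2,0,50,-0.12,0.15,0.3,-0.2,-0.2,0,50,-0.12,0.15,0.3,-0.2,-0.2,0],
  "force": 20
}}

```text
t: 18.75
eef_pos: [548.1, -393.3, 59.5]
eef_rot: [2.171, 2.267, 0.0]
contact_force: [0.5, -0.7, 2.1]
finger_gap: 45.2
```

```bash
python3 go.py 547.5 -392.8 58 2.5
python3 - <<'E'
from h import *
im=read_camera("side")[:,:,::-1];cv2.imwrite("pics/s13.png",cv2.resize(im[250:320,300:380],None,fx=8,fy=8,interpolation=cv2.INTER_CUBIC))
im=read_camera("wrist");cv2.imwrite("pics/w13.png",cv2.resize(im[120:320,170:390,::-1],None,fx=3,fy=3,interpolation=cv2.INTER_CUBIC))
E
```

```text
t 18.75 pos [ 548.1 -393.3   59.5] jaw 2.46 z [ 0.002 -0.002 -1.   ] gap 45.2 F [ 0.5 -0.7  2.1] q6 -0.77
shift cm [ 0.05 -0.06  0.15] turn [ 0.1  0.1 -0. ]
```

View pics/s13.png

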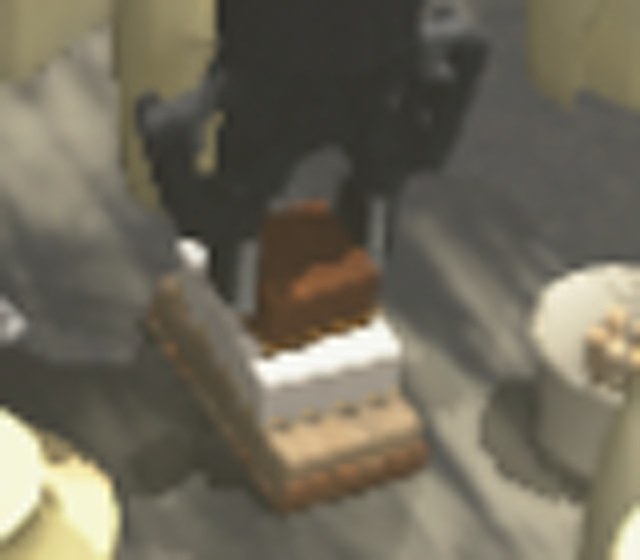

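View pics/w13.png

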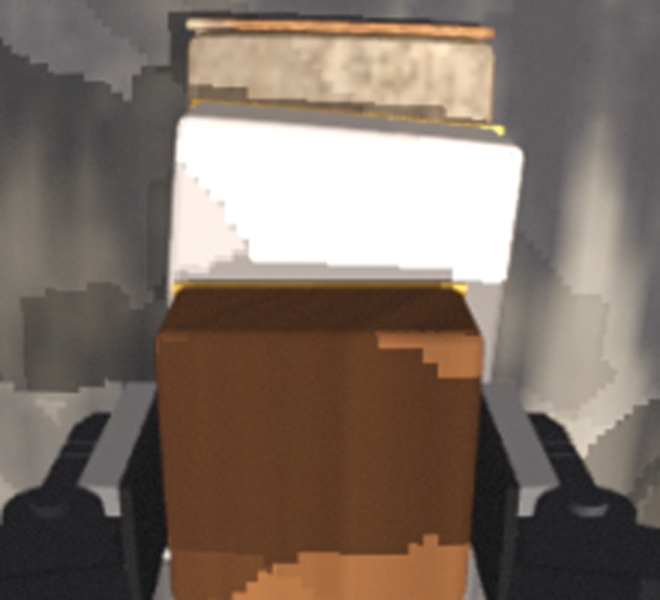

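Call:
{"name": "play_rows", "arguments": {
  "increments": [40,0,0,0,0,0,0,20,0,0,0,0,0,0,20,0,0,0,0,0,0,20,0,0,-0.3,0,0,0,20,0,0,-0.8,0,0,0,20,0,0,-1.5,0,0,0,20,0,0,-2,0,0,0,20,0,0,-2,0,0,0,20,0,0,-2,0,0,0],
  "force": 40
}}

```text
t: 19.6
eef_pos: [548.3, -393.5, 79.9]
eef_rot: [2.171, 2.266, 0.0]
contact_force: [0.0, 0.1, -1.5]
finger_gap: 45.1
```

```bash
python3 go.py 510 -310 290 2.5 480 0 290 2.5
python3 - <<'E'
from h import *
im=read_camera("side")[:,:,::-1];cv2.imwrite("pics/s14.png",cv2.resize(im[250:320,300:380],None,fx=8,fy=8,interpolation=cv2.INTER_CUBIC))
im=read_camera("wrist");cv2.imwrite("pics/w14.png",cv2.resize(im[120:320,170:390,::-1],None,fx=3,fy=3,interpolation=cv2.INTER_CUBIC))
E
```

```text
t 19.6 pos [ 548.3 -393.5   79.9] jaw 2.47 z [ 0.003 -0.002 -1.   ] gap 45.1 F [ 0.   0.1 -1.5] q6 -0.77
shift cm [  8.45  -3.42 -21.03] turn [ 0.1  0.1 -0. ]
shift cm [ 39.55  -5.08 -21.11] turn [ 0.1  0.1 -0. ]
```

View pics/s14.png

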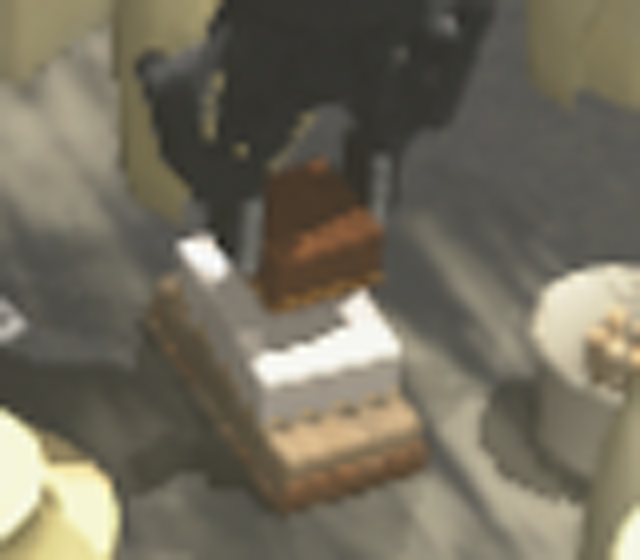

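View pics/w14.png

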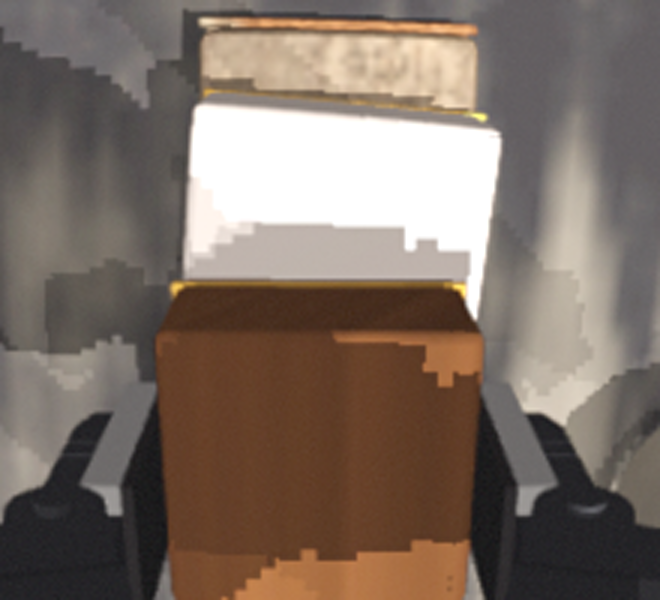

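Call:
{"name": "play_rows", "arguments": {
  "increments": [20,0,0,-1,0,0,0,20,0,0,-2.5,0,0,0,20,0,0,-4.5,0,0,0,20,0,0,-7,0,0,0,20,0,0,-9.5,0,0,0,20,0,0,-12,0,0,0,20,0,0,-14.5,0,0,0,20,0,0,-17,0,0,0,20,1,-0.3,-19.5,0,0,0,20,2.5,-0.8,-21.5,0,0,0,20,5,-1.6,-22,0,0,0,20,8,-2.6,-22,0,0,0]
}}

```text
t: 20.7
eef_pos: [519.2, -315.2, 302.1]
eef_rot: [2.169, 2.262, 0.001]
contact_force: [0.3, 0.7, -1.0]
finger_gap: 45.2
```

Call:
{"name": "play_rows", "arguments": {
  "increments": [20,3,-0.6,0,0,0,0,20,6,-1.2,0,0,0,0,20,9,-1.8,0,0,0,0,20,12,-2.4,0,0,0,0,20,15,-2.8,0,0,0,0,20,18,-3,0,0,0,0,20,21,-3,0,0,0,0,20,24,-3,0,0,0,0,20,27,-2.6,0,0,0,0,20,30,-2.2,0,0,0,0,20,33,-1.8,0,0,0,0,20,36,-1.2,0,0,0,0]
}}

```text
t: 21.7
eef_pos: [490.1, 46.6, 299.2]
eef_rot: [2.171, 2.267, 0.0]
contact_force: [1.0, -0.8, -0.6]
finger_gap: 45.0
```

```bash
python3 go.py 528 96 160 -0.5
```

```text
t 21.7 pos [490.1  46.6 299.2] jaw 2.46 z [ 0.002 -0.002 -1.   ] gap 45.0 F [ 1.  -0.8 -0.6] q6 -0.09
shift cm [ 4.8   3.98 13.92] turn [0.1 0.1 3. ]
```

Call:
{"name": "play_rows", "arguments": {
  "increments": [20,2,1.6,0,0,0,1,20,3.8,3.1,0,0,0,2,20,4.8,4,1,0,0,3,20,4.8,4,3,0,0,3,20,4.8,4,5.5,0,0,3,20,4.8,4,8,0,0,3,20,4.8,4,10.5,0,0,3,20,4.8,4,12.5,0,0,3,20,4.8,4,13.6,0,0,3,20,4.8,4,14,0,0,3,20,4.8,4,14,0,0,3,20,4.8,4,14,0,0,3]
}}

```text
t: 22.7
eef_pos: [529.4, 94.6, 159.3]
eef_rot: [2.23, 2.209, 0.001]
contact_force: [-0.9, -0.3, -0.6]
finger_gap: 45.3
```

```bash
python3 go.py 528 96 12 -0.5
python3 - <<'E'
from h import *
P=camera_params("wrist")
im=read_camera("wrist");cv2.imwrite("pics/w15.png",im[:,:,::-1])
m=mask(im,(22,120,80),(35,255,255))
for c in blobs(m,300): print(cv2.boundingRect(c),plane_rect("wrist",c,5,P))
np.save("P15.npy",P)
E
```

```text
t 22.7 pos [529.4  94.6 159.3] jaw -0.53 z [ 0.003 -0.001 -1.   ] gap 45.3 F [-0.9 -0.3 -0.6] q6 0.06
shift cm [ 0.16 -0.18 14.73] turn [ 0.2  0.1 -0. ]
(240, 154, 73, 60) [529.5 100.   57.9  66.2  85.7 529.1 100.8]
```

View pics/w15.png

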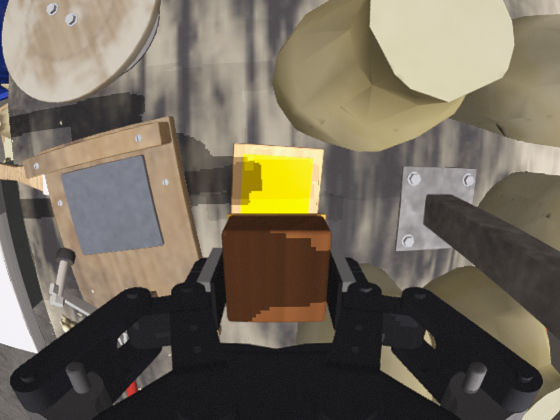

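Call:
{"name": "play_rows", "arguments": {
  "increments": [20,0.1,-0.05,1.5,0,0,1,20,0.15,-0.05,4,0,0,2,20,0.15,-0.05,6.5,0,0,2.5,20,0.15,-0.05,9,0,0,2.5,20,0.15,-0.05,11,0,0,2.5,20,0.15,-0.05,12.5,0,0,2.5,20,0.15,-0.05,13.4,0,0,2.5,20,0.15,-0.05,13.8,0,0,2.5,20,0.15,-0.05,13.8,0,0,2.5,20,0.15,-0.05,13.8,0,0,2.5,20,0.15,-0.05,13.8,0,0,2.5]
}}

```text
t: 23.67
eef_pos: [529.7, 95.9, 21.7]
eef_rot: [2.277, 2.159, 0.003]
contact_force: [0.4, 0.3, 0.4]
finger_gap: 44.8
```

```bash
python3 go.py 529 96 10.5 -3
python3 - <<'E'
from h import *
P=camera_params("wrist")
im=read_camera("wrist");cv2.imwrite("pics/w16.png",cv2.resize(im[120:320,150:410,::-1],None,fx=3,fy=3))
E
```

```text
t 23.67 pos [529.7  95.9  21.7] jaw -3.03 z [ 0.004 -0.001 -1.   ] gap 44.8 F [0.4 0.3 0.4] q6 0.11
shift cm [ 0.   -0.08  1.12] turn [ 0.2  0.1 -0. ]
```

View pics/w16.png

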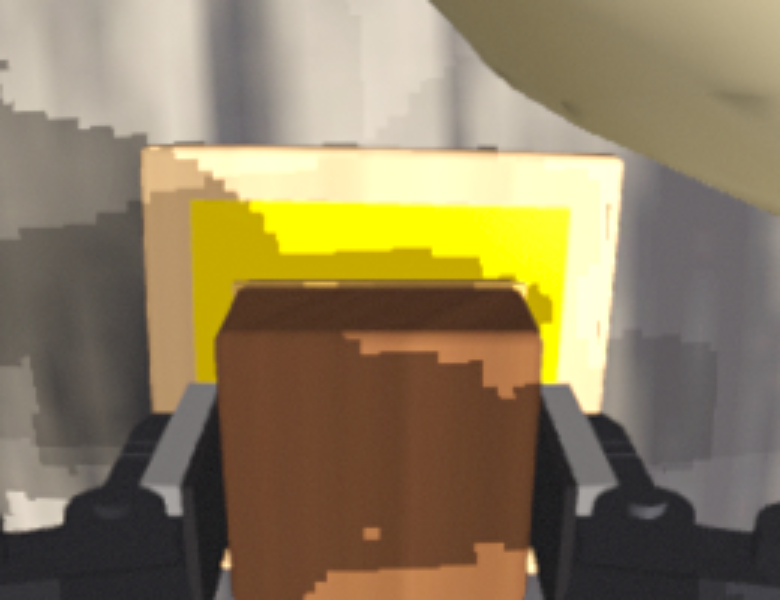

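Call:
{"name": "play_rows", "arguments": {
  "increments": [20,0,-0.05,0.4,0.2,0.1,0.5,20,0,-0.05,0.8,0.2,0.1,1,20,0,-0.05,1,0.2,0.1,1,20,0,-0.05,1.1,0.2,0.1,1,20,0,-0.05,1.1,0.2,0.1,1,20,0,-0.05,1.1,0.2,0.1,1]
}}

```text
t: 24.22
eef_pos: [528.2, 95.9, 10.6]
eef_rot: [-2.298, -2.141, 0.001]
contact_force: [-3.4, -0.5, 14.7]
finger_gap: 45.1
```

```bash
python3 go.py 529 96 10.5 -4
```

```text
t 24.22 pos [528.2  95.9  10.6] jaw -4.05 z [-0.001  0.    -1.   ] gap 45.1 F [-3.4 -0.5 14.7] q6 0.12
shift cm [0.02 0.08 0.01] turn [-0.1 -0.  -0.1]
```

Contact at 14.7 N; back off slightly and release.

Call:
{"name": "play_rows", "arguments": {
  "increments": [20,0,0,-0.05,0,0,0,52,0,0,-0.05,0,0,0,56,0,0,-0.05,0,0,0,62,0,0,-0.05,0,0,0,70,0,0,-0.05,0,0,0,72,0,0,-0.05,0,0,0,72,0,0,-1,0,0,0,72,0,0,-3,0,0,0,72,0,0,-6,0,0,0,72,0,0,-9,0,0,0,80,0,0,-12,0,0,0,100,0,0,-15,0,0,0],
  "force": 20
}}

```text
t: 25.22
eef_pos: [528.0, 95.8, 161.5]
eef_rot: [-2.297, -2.141, 0.001]
contact_force: [-0.1, 0.1, -0.7]
finger_gap: 78.3
```

```bash
python3 go.py 480 0 320 0  480 -50 320 -2.5
python3 - <<'E'
from h import *
P=camera_params("wrist")
im=read_camera("wrist");cv2.imwrite("pics/w17.png",cv2.resize(im[120:320,150:410,::-1],None,fx=3,fy=3))
E
```

```text
t 25.22 pos [528.   95.8 161.5] jaw -4.04 z [-0.002  0.    -1.   ] gap 78.3 F [-0.1  0.1 -0.7] q6 0.12
shift cm [ -9.89  -4.14 -15.85] turn [-0.1 -0.  -4. ]
shift cm [-14.88  -3.79 -15.85] turn [-0.1 -0.  -1.5]
```

View pics/w17.png

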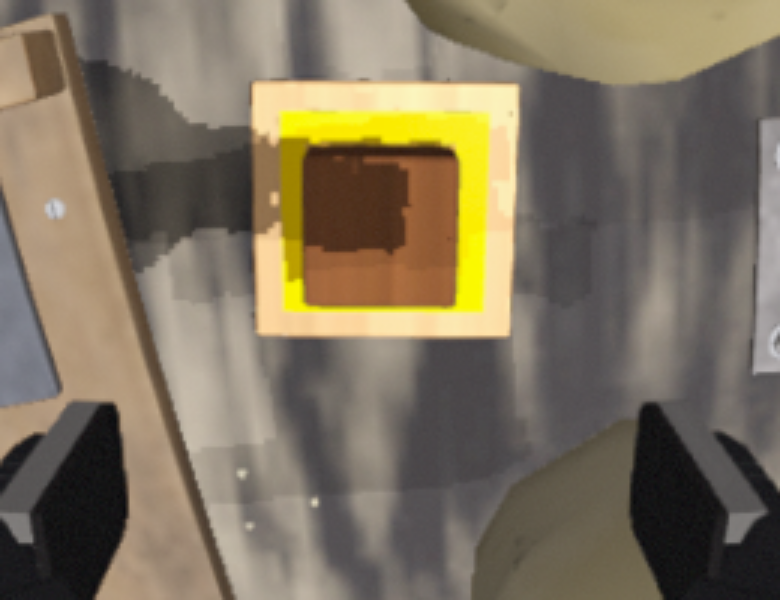

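Call:
{"name": "play_rows", "arguments": {
  "increments": [100,0,0,-3,0,0,0,100,0,0,-7,0,0,0,100,-1,-0.5,-11,0,0,0,100,-4,-1.5,-14.5,0,0,0,100,-8,-3,-15,0,0,0,100,-12,-3.8,-15,0,0,0,100,-16,-3.8,-15,0,0,0,100,-20,-3.8,-15,0,0,0,100,-24,-3.6,-15,0,0,0,100,-28,-3,-15,0,0,0,100,-32,-2,-15,0,0,0,100,-36,-1,-15,0,0,0]
}}

```text
t: 26.27
eef_pos: [492.6, -264.5, 310.0]
eef_rot: [-2.298, -2.14, 0.001]
contact_force: [0.4, 0.3, 0.0]
finger_gap: 85.3
```

```bash
python3 go.py 549 -387 150 -2.5
```

```text
t 26.27 pos [ 492.6 -264.5  310. ] jaw -4.07 z [-0.001  0.    -1.   ] gap 85.3 F [0.4 0.3 0. ] q6 -0.55
shift cm [-11.82   6.51  15.99] turn [-0.1 -0.  -1.6]
```

Call:
{"name": "play_rows", "arguments": {
  "increments": [100,-4,2.2,0,0,0,-1.6,100,-8,4.5,0,0,0,-1.6,100,-11,6,2,0,0,-1.6,100,-11.8,6.5,5,0,0,-1.6,100,-11.8,6.5,8,0,0,-1.6,100,-11.8,6.5,11,0,0,-1.6,100,-11.8,6.5,14,0,0,-1.6,100,-11.8,6.5,15.5,0,0,-1.6,100,-11.8,6.5,16,0,0,-1.6,100,-11.8,6.5,16,0,0,-1.6,100,-11.8,6.5,16,0,0,-1.6]
}}

```text
t: 27.18
eef_pos: [550.1, -385.2, 150.3]
eef_rot: [-2.268, -2.174, 0.001]
contact_force: [0.3, 0.5, 1.0]
finger_gap: 85.3
```

```bash
python3 go.py 549 -387 32.5 -2.5;  python3 - <<'E'
from h import *
P=camera_params("wrist"); np.save("P18.npy",P,allow_pickle=True)
im=read_camera("wrist");cv2.imwrite("pics/w18z.png",cv2.resize(im[110:270,190:360,::-1],None,fx=4,fy=4,interpolation=cv2.INTER_CUBIC))
E
```

```text
t 27.18 pos [ 550.1 -385.2  150.3] jaw -2.43 z [-0.001 -0.    -1.   ] gap 85.3 F [0.3 0.5 1. ] q6 -0.67
shift cm [-0.18 -0.09 11.78] turn [-0.   0.   0.1]
```

View pics/w18z.png

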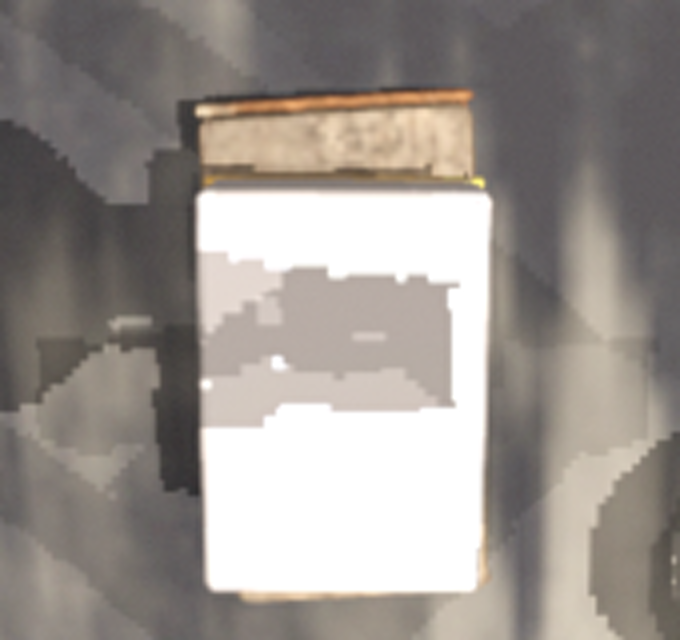

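Run:
```python
from h import *
P=np.load("P18.npy",allow_pickle=True).item()
quad([(196,190),(492,192),(481,591),(208,591)],54,P,190,110,4)
```

```text
[ 549.7 -386.6] 55.7 81.4 -2.6 -2.4
```

Call:
{"name": "play_rows", "arguments": {
  "increments": [100,-0.1,0,2,0,0,0,100,-0.16,-0.05,4.5,0,0,0,100,-0.16,-0.05,7,0,0,0,100,-0.16,-0.05,9.5,0,0,0,100,-0.16,-0.05,11,0,0,0,100,-0.16,-0.05,11.7,0,0,0,100,-0.16,-0.05,11.7,0,0,0,100,-0.16,-0.05,11.7,0,0,0,100,-0.16,-0.05,11.7,0,0,0,100,-0.16,-0.05,11.7,0,0,0]
}}

```text
t: 28.07
eef_pos: [550.0, -387.3, 34.2]
eef_rot: [2.267, 2.173, -0.001]
contact_force: [-0.2, 0.7, -0.2]
finger_gap: 85.8
```

```bash
python3 go.py 549.5 -386.8 32.5 -2.5
```

```text
t 28.07 pos [ 550.  -387.3   34.2] jaw -2.43 z [ 0.001 -0.002 -1.   ] gap 85.8 F [-0.2  0.7 -0.2] q6 -0.67
shift cm [ 0.05 -0.05  0.17] turn [0.1 0.1 0.1]
```

Call:
{"name": "play_rows", "arguments": {
  "increments": [90,0,-0.05,0.1,0,0,0,82,0,-0.05,0.1,0,0,0,78,0,-0.05,0.1,0,0,0,75,0,-0.05,0.1,0,0,0,72,0,-0.05,0.1,0,0,0,69,0,-0.05,0.1,0,0,0,66,0,-0.05,0.1,0,0,0,63,0,-0.05,0.1,0,0,0,60,0,-0.05,0.1,0,0,0,55,0,-0.05,0.1,0,0,0,50,0,-0.05,0.1,0,0,0,50,0,-0.05,0.1,0,0,0],
  "force": 25
}}

```text
t: 29.07
eef_pos: [548.7, -386.5, 31.6]
eef_rot: [-2.268, -2.173, 0.001]
contact_force: [0.7, 0.9, 2.3]
finger_gap: 55.1
```

```bash
python3 go.py 549.5 -386.8 32.5 -2.5
```

```text
t 29.07 pos [ 548.7 -386.5   31.6] jaw -2.44 z [-0.001  0.    -1.   ] gap 55.1 F [0.7 0.9 2.3] q6 -0.67
shift cm [-0.02  0.08 -0.09] turn [-0.1 -0.   0.1]
```

Gripped (gap 55.1). Raise the force and lift.

Call:
{"name": "play_rows", "arguments": {
  "increments": [40,0,0,0,0,0,0,30,0,0,0,0,0,0,30,0,0,0,0,0,0,30,0,0,-0.3,0,0,0,30,0,0,-0.8,0,0,0,30,0,0,-1.5,0,0,0,30,0,0,-2,0,0,0,30,0,0,-2,0,0,0,30,0,0,-2,0,0,0],
  "force": 50
}}

```text
t: 29.82
eef_pos: [548.6, -386.7, 51.8]
eef_rot: [-2.268, -2.173, 0.001]
contact_force: [-0.5, -0.0, -2.3]
finger_gap: 54.8
```

```bash
python3 go.py 510 -310 290 -2.5
python3 - <<'E'
from h import *
im=read_camera("side")[:,:,::-1];cv2.imwrite("pics/s19.png",cv2.resize(im[250:320,300:380],None,fx=8,fy=8,interpolation=cv2.INTER_CUBIC))
im=read_camera("wrist");cv2.imwrite("pics/w19.png",cv2.resize(im[120:320,170:390,::-1],None,fx=3,fy=3,interpolation=cv2.INTER_CUBIC))
E
```

```text
t 29.82 pos [ 548.6 -386.7   51.8] jaw -2.44 z [-0.001 -0.    -1.   ] gap 54.8 F [-0.5 -0.  -2.3] q6 -0.67
shift cm [  7.49  -4.2  -23.82] turn [-0.1  0.   0.1]
```

View pics/s19.png

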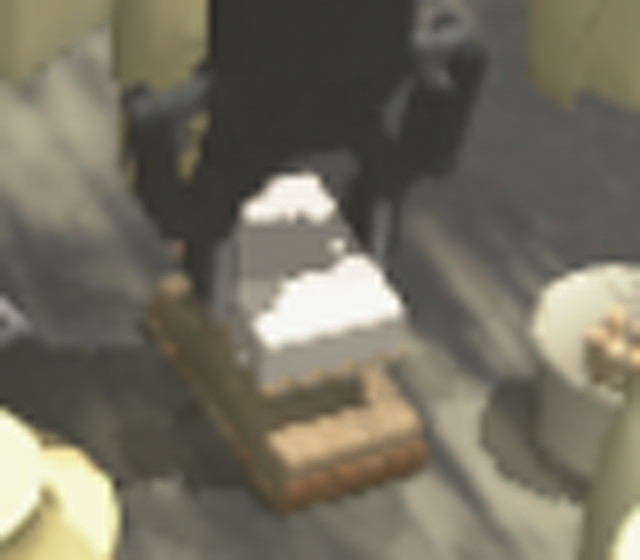

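View pics/w19.png

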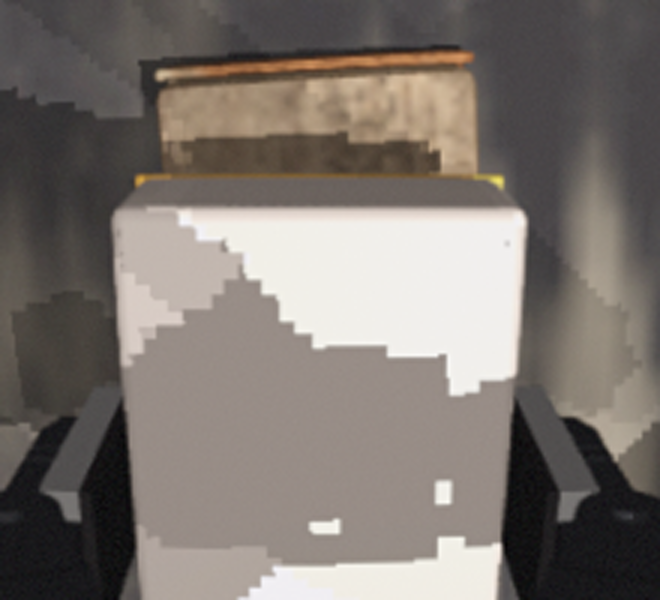

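Run:
```python
from h import *
for p in [(152,279),(209,279),(181,251),(181,307)]: print(onz("top",*p,70).round(0))
```

```text
[355. 361.  70.]
[351. 188.  70.]
[438. 273.  70.]
[270. 272.  70.]
```

Call:
{"name": "play_rows", "arguments": {
  "increments": [30,0,0,-1,0,0,0,30,0,0,-2.5,0,0,0,30,0,0,-4.5,0,0,0,30,0,0,-7,0,0,0,30,0,0,-9.5,0,0,0,30,0,0,-12,0,0,0,30,0,0,-14.5,0,0,0,30,0,0,-17,0,0,0,30,0.5,-0.2,-19.5,0,0,0,30,1.5,-0.6,-22,0,0,0,30,3.5,-1.4,-24,0,0,0,30,6,-2.4,-25,0,0,0]
}}

```text
t: 30.92
eef_pos: [528.3, -326.9, 304.9]
eef_rot: [2.267, 2.17, -0.001]
contact_force: [0.5, 0.7, -1.5]
finger_gap: 55.1
```

Call:
{"name": "play_rows", "arguments": {
  "increments": [30,3,-0.8,0,0,0,0,30,6,-1.6,0,0,0,0,30,9,-2.4,0,0,0,0,30,12,-3,0,0,0,0,30,15,-3.4,0,0,0,1,30,18,-3.6,0,0,0,0,30,21,-3.8,0,0,0,-1,30,24,-4,0,0,0,-2,30,27,-4,0,0,0,-3,30,30,-4,0,0,0,-4,30,33,-4,0,0,0,-5,30,36,-4,0,0,0,-6]
}}

```text
t: 31.92
eef_pos: [502.1, 37.3, 302.2]
eef_rot: [-2.15, -2.289, 0.001]
contact_force: [0.9, 0.2, -1.2]
finger_gap: 54.5
```

```bash
python3 go.py 461 400.5 300 10
```

```text
t 31.92 pos [502.1  37.3 302.2] jaw 3.61 z [-0.001  0.    -1.   ] gap 54.5 F [ 0.9  0.2 -1.2] q6 -0.13
shift cm [36.51 -1.82  0.24] turn [-0.1 -0.  -6.4]
```

Call:
{"name": "play_rows", "arguments": {
  "increments": [30,3,-0.1,0,0,0,-1,30,6,-0.3,0,0,0,-2,30,9,-0.4,0,0,0,-3,30,12,-0.6,0,0,0,-4,30,15,-0.8,0,0,0,-5,30,18,-0.9,0,0,0,-6,30,21,-1,0,0,0,-6.4,30,24,-1.2,0,0,0,-6.4,30,27,-1.4,0,0,0,-6.4,30,30,-1.5,0,0,0,-6.4,30,33,-1.7,0,0,0,-6.4,30,35.5,-1.8,0,0,0,-6.4]
}}

```text
t: 32.92
eef_pos: [461.7, 390.9, 302.2]
eef_rot: [-2.018, -2.405, 0.001]
contact_force: [0.1, 0.8, -2.4]
finger_gap: 54.5
```

Call:
{"name": "play_rows", "arguments": {
  "increments": [30,1,0,0,0,0,0,30,1,0,2,0,0,0,30,1,0,4.5,0,0,0,30,1,0,7,0,0,0,30,1,0,9.5,0,0,0,30,1,0,12,0,0,0,30,1,0,14.5,0,0,0,30,1,0,16.5,0,0,0,30,1,0,17.5,0,0,0,30,1,0,17.5,0,0,0,30,1,0,17.5,0,0,0]
}}

```text
t: 33.83
eef_pos: [460.8, 398.7, 127.1]
eef_rot: [-2.019, -2.405, 0.002]
contact_force: [0.7, -0.6, -2.5]
finger_gap: 54.5
```

```bash
python3 go.py 461 400.5 11 10
python3 - <<'E'
from h import *
P=camera_params("wrist")
im=read_camera("wrist");cv2.imwrite("pics/w20.png",im[:,:,::-1])
m=mask(im,(95,120,60),(125,255,255))
for c in blobs(m,300): print(cv2.boundingRect(c),plane_rect("wrist",c,5,P))
np.save("P20.npy",P)
E
```

```text
t 33.83 pos [460.8 398.7 127.1] jaw 9.95 z [-0.002  0.    -1.   ] gap 54.5 F [ 0.7 -0.6 -2.5] q6 0.42
shift cm [ 0.16  0.07 11.61] turn [-0.1 -0.  -0. ]
(234, 138, 91, 40) [456.6 434.7  32.7  74.8 -80.1 456.9 434.8]
(0, 0, 62, 226) [183.4 442.2  69.8 253.6  -0.9 183.4 450.8]
```

View pics/w20.png

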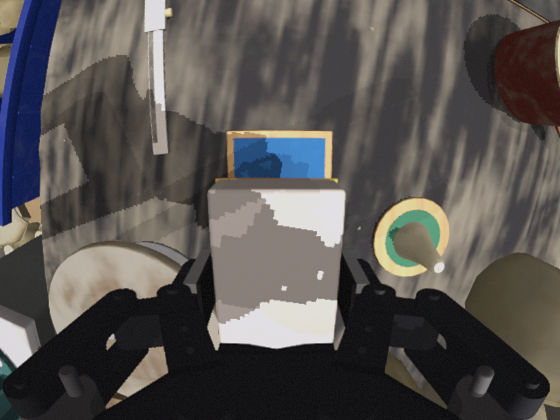

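Call:
{"name": "play_rows", "arguments": {
  "increments": [30,0.1,0.1,1.5,0,0,0,30,0.16,0.15,4,0,0,0,30,0.16,0.15,6.5,0,0,0,30,0.16,0.15,8.5,0,0,0,30,0.16,0.15,10,0,0,0,30,0.16,0.15,10.8,0,0,0,30,0.16,0.15,11.2,0,0,0,30,0.16,0.15,11.3,0,0,0,30,0.16,0.15,11.3,0,0,0,30,0.16,0.15,11.3,0,0,0]
}}

```text
t: 34.72
eef_pos: [462.6, 401.5, 15.1]
eef_rot: [-2.019, -2.405, -0.002]
contact_force: [-0.6, -0.1, -1.6]
finger_gap: 54.9
```

```bash
python3 go.py 462 400.5 10.6 10
python3 - <<'E'
from h import *
im=read_camera("wrist");cv2.imwrite("pics/w21.png",cv2.resize(im[100:320,150:410,::-1],None,fx=2.7,fy=2.7))
E
```

```text
t 34.72 pos [462.6 401.5  15.1] jaw 9.97 z [ 0.     0.002 -1.   ] gap 54.9 F [-0.6 -0.1 -1.6] q6 0.43
shift cm [-0.09 -0.08  0.45] turn [ 0.  -0.1 -0. ]
```

View pics/w21.png

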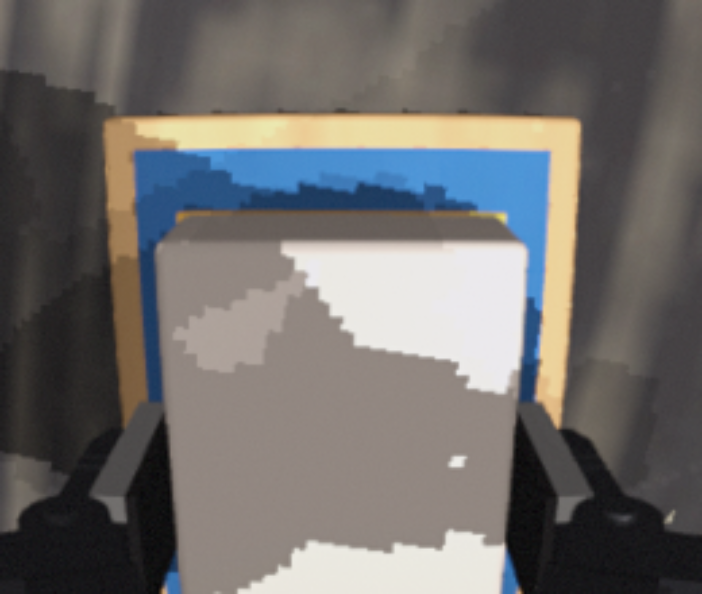

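Call:
{"name": "play_rows", "arguments": {
  "increments": [30,-0.05,0,0.15,0,0,0,30,-0.05,0,0.3,0,0,0,30,-0.05,0,0.35,0,0,0,30,-0.05,0,0.35,0,0,0,30,-0.05,0,0.35,0,0,0]
}}

```text
t: 35.18
eef_pos: [461.9, 400.5, 10.7]
eef_rot: [-2.019, -2.405, 0.0]
contact_force: [-0.8, -1.1, 3.7]
finger_gap: 54.9
```

Call:
{"name": "play_rows", "arguments": {
  "increments": [62,0,0,0,0,0,0,65,0,0,0,0,0,0,70,0,0,0,0,0,0,78,0,0,0,0,0,0,85,0,0,0,0,0,0,85,0,0,0,0,0,0,85,0,0,-1,0,0,0,85,0,0,-3,0,0,0,85,0,0,-6,0,0,0,90,0,0,-9,0,0,0,100,0,0,-12,0,0,0,100,0,0,-15,0,0,0],
  "force": 20
}}

```text
t: 36.18
eef_pos: [461.7, 400.2, 162.4]
eef_rot: [-2.019, -2.405, 0.001]
contact_force: [-0.2, 0.7, -0.1]
finger_gap: 85.5
```

```bash
python3 go.py 470 0 320 0
python3 - <<'E'
from h import *
im=read_camera("wrist");cv2.imwrite("pics/w22.png",cv2.resize(im[80:320,130:430,::-1],None,fx=2.5,fy=2.5))
E
```

```text
t 36.18 pos [461.7 400.2 162.4] jaw 9.96 z [-0.001  0.001 -1.   ] gap 85.5 F [-0.2  0.7 -0.1] q6 0.43
shift cm [-39.54  -6.13 -15.79] turn [-0.1 -0.  10. ]
```

View pics/w22.png

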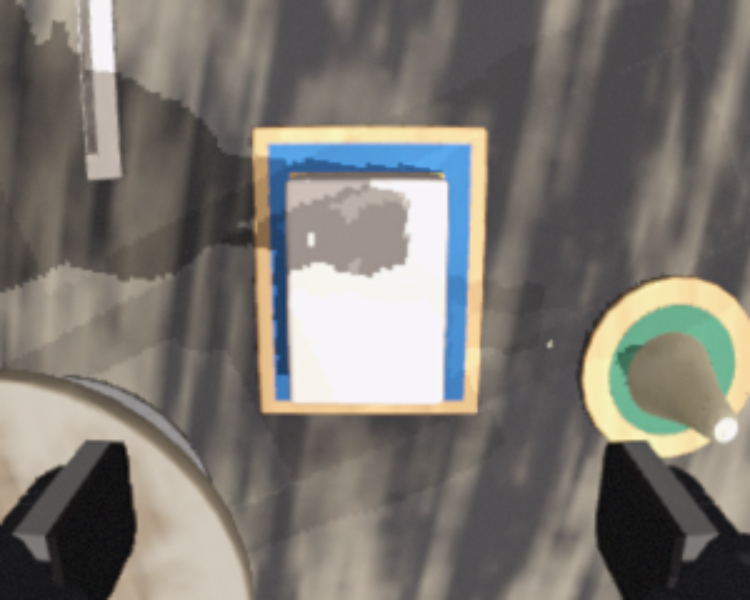

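Call:
{"name": "play_rows", "arguments": {
  "increments": [100,0,0,-3,0,0,0,100,0,0,-7,0,0,0,100,0,0,-11,0,0,0,100,-2,-0.3,-14.5,0,0,2,100,-6,-0.9,-15,0,0,5,100,-10,-1.5,-15,0,0,8,100,-14,-2.1,-15,0,0,10,100,-18,-2.7,-15,0,0,10,100,-22,-3.3,-15,0,0,10,100,-26,-4,-15,0,0,10,100,-30,-4.6,-15,0,0,10,100,-34,-5.2,-15,0,0,10]
}}

```text
t: 37.23
eef_pos: [469.2, 54.6, 310.8]
eef_rot: [-2.221, -2.221, 0.0]
contact_force: [1.7, 0.0, 0.2]
finger_gap: 85.2
```

```bash
python3 go.py 547 -387 300 0
```

```text
t 37.23 pos [469.2  54.6 310.8] jaw -0.02 z [-0.001  0.    -1.   ] gap 85.2 F [1.7 0.  0.2] q6 -0.03
shift cm [-44.16   7.8    1.05] turn [-0. -0. -0.]
```

Call:
{"name": "play_rows", "arguments": {
  "increments": [100,-4,0,0,0,0,0,100,-8,0,0,0,0,0,100,-12,0.2,0,0,0,0,100,-16,0.6,0,0,0,0,100,-20,1,0,0,0,0,100,-24,1.6,0,0,0,0,100,-28,2.6,0,0,0,0,100,-32,4,0,0,0,0,100,-36,5.5,0,0,0,0,100,-40,6.8,0,0,0,0,100,-43,7.6,0.5,0,0,0,100,-44.1,7.8,3,0,0,0]
}}

```text
t: 38.23
eef_pos: [550.4, -391.7, 283.7]
eef_rot: [2.218, 2.211, -0.002]
contact_force: [1.0, -1.3, 0.5]
finger_gap: 85.6
```

Call:
{"name": "play_rows", "arguments": {
  "increments": [100,0,0,3,0,0,0,100,0,0,6,0,0,0,100,0,0,9,0,0,0,100,0,0,12,0,0,0,100,0,0,13.5,0,0,0,100,0,0,14,0,0,0,100,0,0,14,0,0,0,100,0,0,14,0,0,0]
}}

```text
t: 38.9
eef_pos: [547.8, -385.0, 140.9]
eef_rot: [-2.222, -2.221, 0.001]
contact_force: [0.4, -0.4, 1.2]
finger_gap: 85.9
```

```bash
python3 go.py 548 -388 10 0;  python3 - <<'E'
from h import *
P=camera_params("wrist"); np.save("P23.npy",P,allow_pickle=True)
im=read_camera("wrist");cv2.imwrite("pics/w23z.png",cv2.resize(im[110:280,190:360,::-1],None,fx=3.5,fy=3.5,interpolation=cv2.INTER_CUBIC))
E
```

```text
t 38.9 pos [ 547.8 -385.   140.9] jaw -0.03 z [-0.001 -0.    -1.   ] gap 85.9 F [ 0.4 -0.4  1.2] q6 -0.71
shift cm [-0.29  0.02 13.09] turn [-0.  0. -0.]
```

View pics/w23z.png

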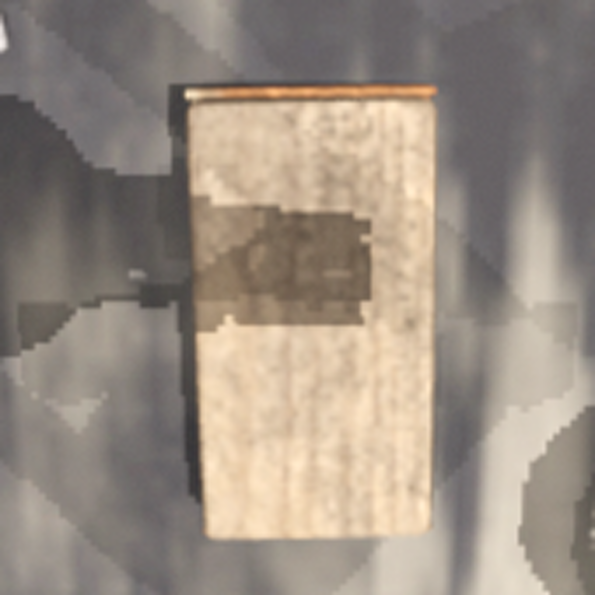

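Run:
```python
from h import *
P=np.load("P23.npy",allow_pickle=True).item()
quad([(186,99),(437,98),(431,538),(206,540)],26,P,190,110,3.5)
```

```text
[ 550.8 -386.7] 57.3 109.6 0.3 1.0
```

Call:
{"name": "play_rows", "arguments": {
  "increments": [100,-0.1,0.1,2,0,0,-0.3,100,-0.18,0.25,4.5,0,0,-0.5,100,-0.18,0.25,7,0,0,-0.5,100,-0.18,0.25,9.5,0,0,-0.5,100,-0.18,0.25,11.5,0,0,-0.5,95,-0.18,0.25,12.5,0,0,-0.5,90,-0.18,0.25,13,0,0,-0.5,85,-0.18,0.25,13.3,0,0,-0.5,80,-0.18,0.25,13.4,0,0,-0.5,80,-0.18,0.25,13.4,0,0,-0.5,80,-0.18,0.25,13.4,0,0,-0.5,80,-0.18,0.25,13.4,0,0,-0.5]
}}

```text
t: 39.95
eef_pos: [550.2, -386.9, 6.9]
eef_rot: [2.212, 2.23, -0.001]
contact_force: [0.9, 0.1, 0.4]
finger_gap: 68.0
```

```bash
python3 go.py 550.5 -386.7 4 0.5
python3 - <<'E'
from h import *
im=read_camera("side")[:,:,::-1];cv2.imwrite("pics/s24.png",cv2.resize(im[250:330,290:380],None,fx=7,fy=7,interpolation=cv2.INTER_CUBIC))
im=read_camera("wrist");cv2.imwrite("pics/w24.png",cv2.resize(im[120:320,170:390,::-1],None,fx=3,fy=3,interpolation=cv2.INTER_CUBIC))
E
```

```text
t 39.95 pos [ 550.2 -386.9    6.9] jaw 0.47 z [-0.    -0.001 -1.   ] gap 68.0 F [0.9 0.1 0.4] q6 -0.72
shift cm [0.02 0.03 0.29] turn [-0.  0. -0.]
```

View pics/s24.png

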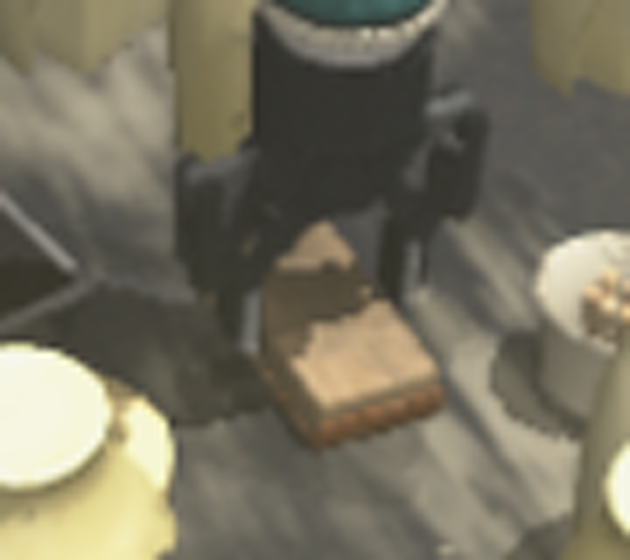

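View pics/w24.png

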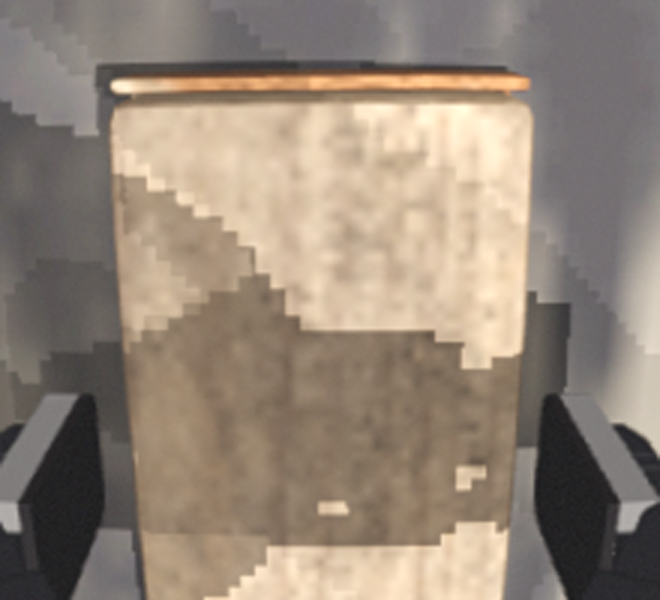

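Run:
```python
from h import *
for u,v in [(290+248/7,250+350/7),(290+405/7,250+297/7)]:
    o,d=ray("side",u,v)
    for y in (-397.7,-386.7): print(y,(o+d*(y-o[1])/d[1]).round(1))
```

```text
-397.7 [ 512.7 -397.7   18.1]
-386.7 [ 518.8 -386.7    6. ]
-397.7 [ 588.6 -397.7   23. ]
-386.7 [ 595.6 -386.7   10.9]
```

Call:
{"name": "play_rows", "arguments": {
  "increments": [80,0,0.03,0.2,0,0,0,80,0,0.03,0.4,0,0,0,80,0,0.03,0.5,0,0,0,80,0,0.03,0.5,0,0,0,80,0,0.03,0.5,0,0,0]
}}

```text
t: 40.47
eef_pos: [549.7, -386.2, 0.5]
eef_rot: [-2.211, -2.229, 0.001]
contact_force: [0.5, 0.5, 0.3]
finger_gap: 68.1
```

Call:
{"name": "play_rows", "arguments": {
  "increments": [80,0,0.05,0.1,0,0,0,80,0,0.05,0.2,0,0,0,78,0,0.05,0.25,0,0,0,76,0,0.05,0.25,0,0,0,73,0,0.05,0.25,0,0,0,71,0,0.05,0.25,0,0,0,69,0,0.05,0.25,0,0,0,66,0,0.05,0.25,0,0,0,60,0,0.05,0.25,0,0,0,50,0,0.05,0.25,0,0,0,40,0,0.05,0.25,0,0,0,40,0,0.05,0.25,0,0,0],
  "force": 30
}}

```text
t: 41.47
eef_pos: [550.5, -386.4, -1.4]
eef_rot: [-2.212, -2.23, 0.001]
contact_force: [-0.1, 0.5, 5.2]
finger_gap: 59.4
```

```bash
python3 go.py 550.5 -386.7 0 0.5
```

```text
t 41.47 pos [ 550.5 -386.4   -1.4] jaw 0.47 z [-0.001  0.    -1.   ] gap 59.4 F [-0.1  0.5  5.2] q6 -0.72
shift cm [-0.03 -0.   -0.14] turn [-0.1 -0.  -0. ]
```

Call:
{"name": "play_rows", "arguments": {
  "increments": [40,0,0,0,0,0,0,40,0,0,0,0,0,0,40,0,0,0,0,0,0,40,0,0,-0.3,0,0,0,40,0,0,-0.8,0,0,0,40,0,0,-1.5,0,0,0,40,0,0,-2.2,0,0,0,40,0,0,-2.5,0,0,0,40,0,0,-2.5,0,0,0],
  "force": 90
}}

```text
t: 42.22
eef_pos: [551.1, -387.0, 24.6]
eef_rot: [2.212, 2.23, -0.001]
contact_force: [1.1, -0.7, -1.2]
finger_gap: 58.2
```

```bash
python3 go.py 550 -387 80 0.5 413 -261 80 11.9
python3 - <<'E'
from h import *
im=read_camera("side")[:,:,::-1];cv2.imwrite("pics/s25.png",cv2.resize(im[250:330,290:380],None,fx=7,fy=7,interpolation=cv2.INTER_CUBIC))
im=read_camera("wrist");cv2.imwrite("pics/w25.png",cv2.resize(im[120:320,170:390,::-1],None,fx=3,fy=3,interpolation=cv2.INTER_CUBIC))
E
```

```text
t 42.22 pos [ 551.1 -387.    24.6] jaw 0.46 z [-0.    -0.001 -1.   ] gap 58.2 F [ 1.1 -0.7 -1.2] q6 -0.72
shift cm [-0.01 -0.11 -5.54] turn [-0.   0.1 -0. ]
shift cm [ 12.7  -13.7   -5.56] turn [ -0.    0.1 -11.4]
```

View pics/s25.png

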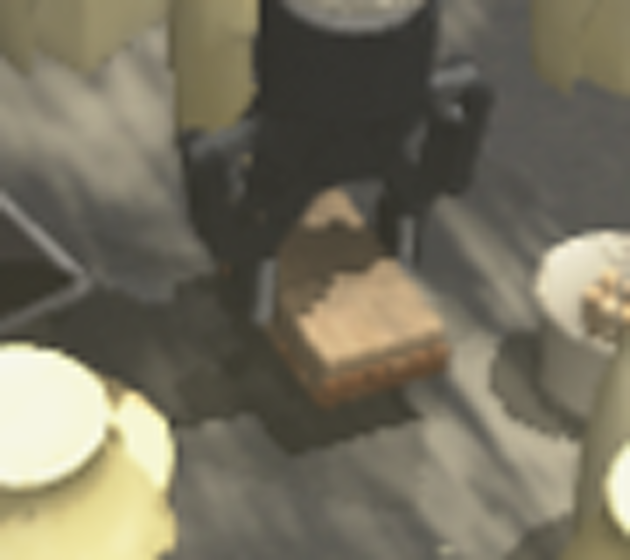

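View pics/w25.png

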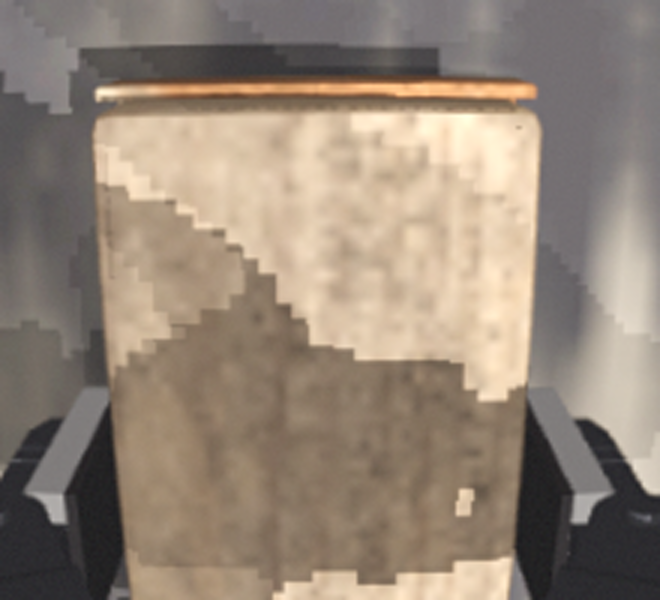

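Call:
{"name": "play_rows", "arguments": {
  "increments": [40,0,0,-1,0,0,0,40,0,0,-3,0,0,0,40,0.5,-0.5,-5,0,0,0,40,1.5,-1.5,-7,0,0,-1,40,3,-3.2,-8,0,0,-3,40,5,-5.4,-8,0,0,-5,40,7,-7.6,-8,0,0,-7,40,9,-9.8,-8,0,0,-9,40,11,-11.8,-8,0,0,-11,40,12.2,-13.2,-8,0,0,-11.4,40,12.7,-13.7,-8,0,0,-11.4,40,12.7,-13.7,-8,0,0,-11.4]
}}

```text
t: 43.32
eef_pos: [411.2, -259.2, 103.8]
eef_rot: [-1.978, -2.437, 0.001]
contact_force: [0.2, 0.1, -1.3]
finger_gap: 58.0
```

```bash
python3 go.py 413 -261 4 11.9
python3 - <<'E'
from h import *
P=camera_params("wrist"); np.save("P26.npy",P,allow_pickle=True)
im=read_camera("wrist");cv2.imwrite("pics/w26.png",im[:,:,::-1])
E
```

```text
t 43.32 pos [ 411.2 -259.2  103.8] jaw 11.85 z [-0.003  0.001 -1.   ] gap 58.0 F [ 0.2  0.1 -1.3] q6 -0.91
shift cm [-0.23  0.16  9.98] turn [-0.1 -0.1 -0. ]
```

View pics/w26.png

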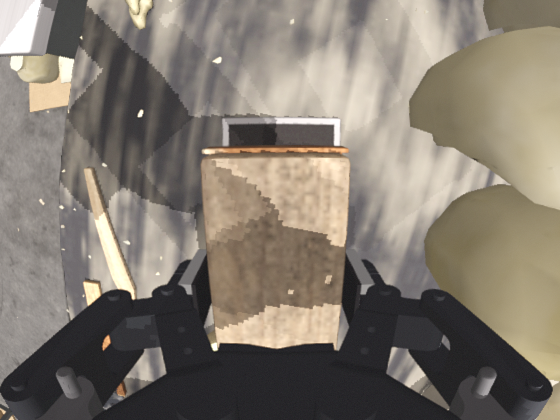

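Run:
```python
from h import *
P=np.load("P26.npy",allow_pickle=True).item()
a=onz("wrist",224,118,5,P)[:2];b=onz("wrist",340,119,5,P)[:2];print(a,b,np.linalg.norm(b-a))
th=np.arctan2(*(b-a)[::-1]);print(np.degrees(th),(a+b)/2-71*np.array([-np.sin(th),np.cos(th)]))
# block near edge midpoint bottom (orange strip lower edge) relative
for p in [(205,157),(348,157)]: print(onz("wrist",*p,103.8+1.4+26,P).round(1))
```

```text
[ 358.38897115 -199.2500652 ] [ 443.97723916 -181.79213298] 87.35062116255786
11.528797158363876 [ 415.37319529 -260.08862989]
[ 374.2 -212.   131.2]
[ 426.4 -201.1  131.2]
```

Call:
{"name": "play_rows", "arguments": {
  "increments": [40,-0.1,0.15,1.5,0,0,0,40,-0.2,0.27,3.5,0,0,0,40,-0.2,0.27,5.5,0,0,0,40,-0.2,0.27,7.2,0,0,0,40,-0.2,0.27,8.5,0,0,0,40,-0.2,0.27,9.1,0,0,0,40,-0.2,0.27,9.4,0,0,0,40,-0.2,0.27,9.4,0,0,0,40,-0.2,0.27,9.4,0,0,0,40,-0.2,0.27,9.4,0,0,0]
}}

```text
t: 44.2
eef_pos: [416.2, -262.6, 10.3]
eef_rot: [1.98, 2.439, -0.001]
contact_force: [0.1, 0.2, -0.8]
finger_gap: 58.1
```

```bash
python3 go.py 414 -260.5 4 11.7
python3 - <<'E'
from h import *
im=read_camera("wrist");cv2.imwrite("pics/w27.png",cv2.resize(im[80:320,130:430,::-1],None,fx=2.5,fy=2.5))
E
```

```text
t 44.2 pos [ 416.2 -262.6   10.3] jaw 11.86 z [-0.    -0.001 -1.   ] gap 58.1 F [ 0.1  0.2 -0.8] q6 -0.91
shift cm [ 0.25 -0.17  0.63] turn [-0.   0.   0.2]
```

View pics/w27.png

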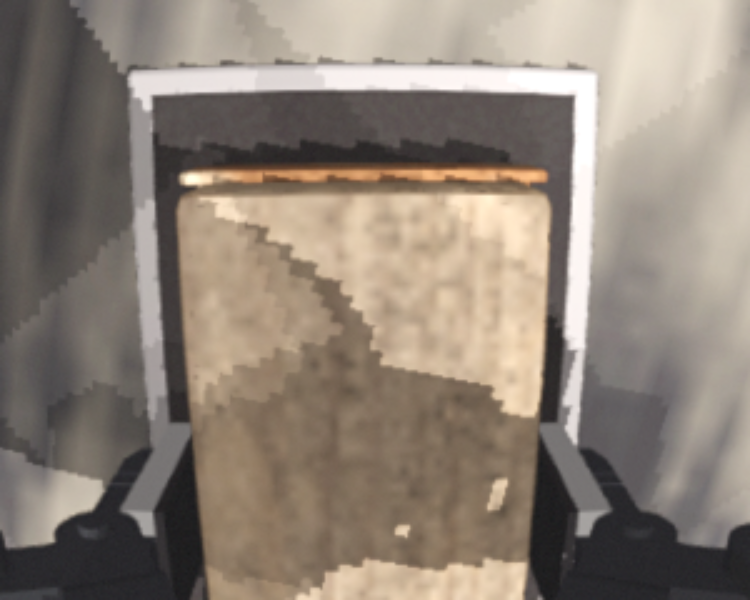

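Call:
{"name": "play_rows", "arguments": {
  "increments": [40,0.2,0,0.2,0,0,0,40,0.2,0,0.4,0,0,0,40,0.2,0,0.5,0,0,0,40,0.2,0,0.55,0,0,0,40,0.2,0,0.55,0,0,0]
}}

```text
t: 44.67
eef_pos: [414.9, -259.8, 4.0]
eef_rot: [-1.979, -2.438, 0.001]
contact_force: [-0.9, -0.2, -1.1]
finger_gap: 57.9
```

Call:
{"name": "play_rows", "arguments": {
  "increments": [40,0,0,0.05,0,0,0,40,0,0,0.1,0,0,0,40,0,0,0.1,0,0,0,40,0,0,0.1,0,0,0]
}}

```text
t: 45.0
eef_pos: [414.9, -259.9, 4.0]
eef_rot: [-1.979, -2.438, 0.001]
contact_force: [-2.5, 0.8, 13.4]
finger_gap: 58.1
```

Call:
{"name": "play_rows", "arguments": {
  "increments": [40,0,0,-0.05,0,0,0,70,0,0,-0.05,0,0,0,74,0,0,-0.05,0,0,0,80,0,0,-0.05,0,0,0,88,0,0,-0.05,0,0,0,92,0,0,-0.05,0,0,0,92,0,0,-1,0,0,0,92,0,0,-3,0,0,0,92,0,0,-6,0,0,0,100,0,0,-10,0,0,0,100,0,0,-14,0,0,0,100,0,0,-18,0,0,0],
  "force": 20
}}

```text
t: 46.0
eef_pos: [414.6, -259.5, 185.4]
eef_rot: [-1.979, -2.437, 0.001]
contact_force: [1.2, -1.5, 0.3]
finger_gap: 85.2
```

```bash
python3 go.py 400 -330 330 11.7
python3 - <<'E'
from h import *
P=camera_params("wrist"); np.save("P28.npy",P,allow_pickle=True)
im=read_camera("wrist");cv2.imwrite("pics/w28.png",cv2.resize(im[80:320,130:430,::-1],None,fx=2.5,fy=2.5))
E
```

```text
t 46.0 pos [ 414.6 -259.5  185.4] jaw 11.86 z [-0.002  0.001 -1.   ] gap 85.2 F [ 1.2 -1.5  0.3] q6 -0.91
shift cm [ -6.59  -2.91 -14.47] turn [-0.1 -0.1  0.2]
```

View pics/w28.png

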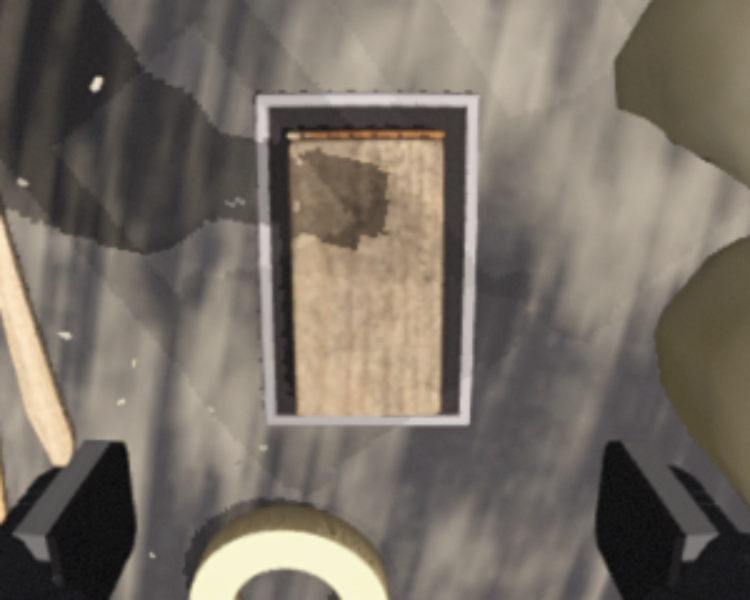

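Call:
{"name": "play_rows", "arguments": {
  "increments": [100,0,0,-3,0,0,0,100,0,0,-6,0,0,0,100,0,0,-9,0,0,0,100,-2,-1,-12,0,0,0,100,-5,-2,-13,0,0,0,100,-8,-3,-13,0,0,0,100,-11,-4,-13,0,0,0,100,-14,-5,-13,0,0,0,100,-17,-6,-13,0,0,0,100,-20,-7,-13,0,0,0,100,-20,-7,-13,0,0,0,100,-20,-7,-13,0,0,0]
}}

```text
t: 47.05
eef_pos: [387.4, -471.2, 312.8]
eef_rot: [-1.981, -2.435, 0.001]
contact_force: [0.5, 0.9, 0.2]
finger_gap: 85.2
```

```bash
python3 go.py
python3 - <<'E'
from h import *
P=np.load("P28.npy",allow_pickle=True).item()
quad([(287,139),(445,138),(441,415),(297,413)],31,P,130,80,2.5)
quad([(256,96),(480,95),(468,424),(268,423)],5,P,130,80,2.5)
im=read_camera("top"); cv2.imwrite("pics/t29.png",im[:,:,::-1])
c=im[150:290,110:300,::-1]; cv2.imwrite("pics/t29z.png",cv2.resize(c,None,fx=4,fy=4,interpolation=cv2.INTER_CUBIC))
m=mask(im,(0,100,40),(16,255,200)); m2=np.zeros_like(m); m2[200:245,215:265]=m[200:245,215:265]
for k in blobs(m2,40): print("sq",plane_rect("top",k,33))
m=mask(im,(0,0,215),(180,30,255)); m2=np.zeros_like(m); m2[225:270,120:170]=m[225:270,120:170]
for k in blobs(m2,40): print("wh",plane_rect("top",k,33))
E
```

```text
t 47.05 pos [ 387.4 -471.2  312.8] jaw 11.73 z [-0.002  0.001 -1.   ] gap 85.2 F [0.5 0.9 0.2] q6 -1.2
[ 415.  -259.8] 57.9 108.3 11.6 12.5
[ 415.1 -259. ] 88.4 139.8 11.9 11.9
sq [525.3  92.7  41.8  45.   88.7 524.7  93.2]
wh [459.5 400.5  54.4  84.6  10.2 460.1 398.5]
```

View pics/t29.png

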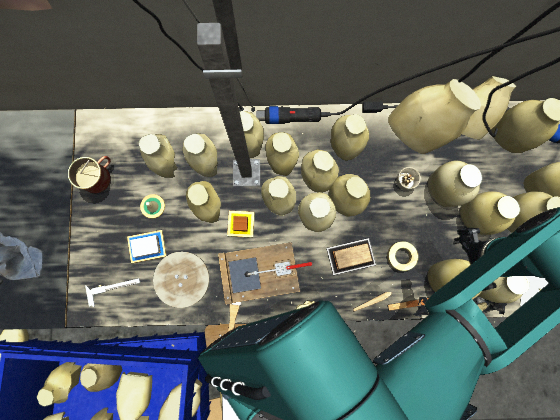

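View pics/t29z.png

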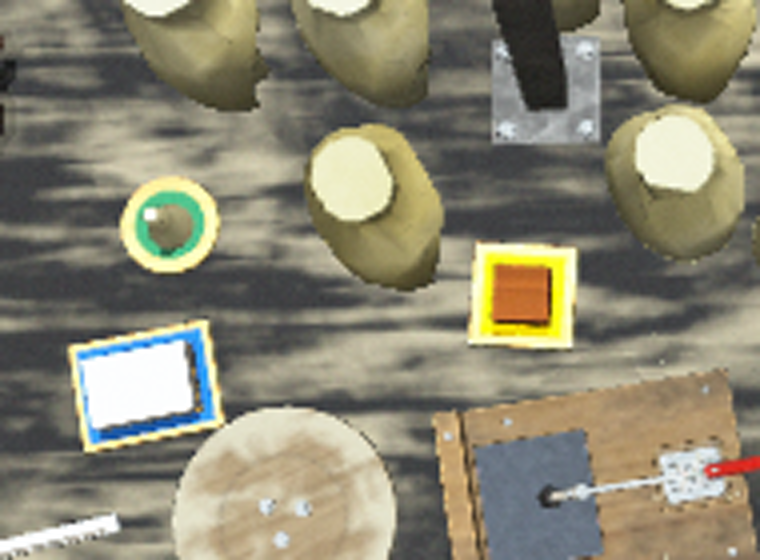

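```bash
python3 -c "
from workcell import *
print(hand_in())"
```

```text
the job is handed in; nothing more can be done
None
```

All four pieces are on their own boards, nothing fell, and I handed the job in at about 47 s of the 136 s. The gripper was well clear of everything at the end. `hand_in()` gives no verdict, so these results rest on my own checks.

**Last checks, from the pictures after release:**

| Piece | Off its board's centre | Angle against the inlay |
|---|---|---|
| Sanding block (wrist camera) | about 1 mm | within 1° |
| Oblong riser (top camera) | about 1–2 mm | within 1° |
| Square riser (top camera) | about 4 mm | within about 2° |
| Ring cone (estimated by eye, wrist camera) | about 2–3 mm | not needed |

In the pictures every piece stands upright, and the tub and the tape roll sit where they were at the start.

**What failed or disagreed:**
- **Missed grasp:** the first try at the square riser closed on air just above it and touched nothing. In the side and wrist pictures the fingertips stood roughly 20 mm higher than the stated 22 mm reach ahead of the TCP. I took the square riser, oblong riser and block correspondingly lower, and each held. The cone held as first gripped.
- **Size measurements:** several sizes taken from the wrist camera came out about 3–5% small.
- **Square board's angle:** the wrist and top cameras differed by about 3°. I set the riser at -4°, between the two and well inside the 15° limit.
- **Placing force:** wrist force was about 15 N for the square riser and 13 N for the block at touch-down. I backed off slightly before letting go.

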